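Change the worn end-stop dampers of a transfer slide

TASK

The shock absorbers in the two aluminium end stops of the transfer slide are worn out: their rods have stuck pushed in. Exchange them for the two good ones (rods standing out) that lie in the blue cradles: lay a good one in each end stop, rod towards the carriage in the middle, and lay the worn ones in the blue cradles, either way round. Each must lie down in both V's with its two locknuts outside the yokes; the empty steel V-block is there to put one down on the way and is left empty.

Things in the scene. Friction and masses are not known exactly. Their poses are not given: they have to be found in the camera images.
- good_a: GOOD damper: dark threaded cylinder 25 mm thick, 126 mm long, 0.25 to 0.5 kg; 2 bright hex locknuts (37 mm over corners, 8 thick), inner faces 46 mm either side of the middle. Origin: middle of the cylinder, on its axis; x points to the rod end, any roll. Grip at the middle. Rod stands out; its black button ends 107 mm from the origin. Starts in a blue cradle, rod to the robot's left.
- good_b: GOOD damper: dark threaded cylinder 25 mm thick, 126 mm long, 0.25 to 0.5 kg; 2 bright hex locknuts (37 mm over corners, 8 thick), inner faces 46 mm either side of the middle. Origin: middle of the cylinder, on its axis; x points to the rod end, any roll. Grip at the middle. Rod stands out; its black button ends 107 mm from the origin. Starts in a blue cradle, rod to the robot's right.
- worn_left: WORN damper: dark threaded cylinder 25 mm thick, 126 mm long, 0.25 to 0.5 kg; 2 bright hex locknuts (37 mm over corners, 8 thick), inner faces 46 mm either side of the middle. Origin: middle of the cylinder, on its axis; x points to the rod end, any roll. Grip at the middle. Rod stuck in; black button ends 73 to 78 mm from the origin. Starts in the left end stop.
- worn_right: WORN damper: dark threaded cylinder 25 mm thick, 126 mm long, 0.25 to 0.5 kg; 2 bright hex locknuts (37 mm over corners, 8 thick), inner faces 46 mm either side of the middle. Origin: middle of the cylinder, on its axis; x points to the rod end, any roll. Grip at the middle. Rod stuck in; black button ends 73 to 78 mm from the origin. Starts in the right end stop.
- stop_left: Left END STOP of the slide, aluminium. 2 V yokes (12 mm thick, 54 wide, outer faces 76 apart, inner 52, finger gap) on a 10 mm foot; damper lies in both V's (90 deg, 45 mm wide at top), nuts outside. Origin: under the foot's middle, 16 mm above bench; x along the V to the carriage (blue-topped block, 82 mm high), z up. Yoke tops at z 49, damper axis at z 44 mm. Rails beside it 29 mm high.
- stop_right: Right END STOP of the slide, aluminium. 2 V yokes (12 mm thick, 54 wide, outer faces 76 apart, inner 52, finger gap) on a 10 mm foot; damper lies in both V's (90 deg, 45 mm wide at top), nuts outside. Origin: under the foot's middle, 16 mm above bench; x along the V to the carriage (blue-topped block, 82 mm high), z up. Yoke tops at z 49, damper axis at z 44 mm. Rails beside it 29 mm high.
- cradle_a: Blue plastic CRADLE, holds good_a at start, fixed to the bench. Two V yokes (12 mm thick, 54 wide, outer faces 76 apart, inner 52, finger gap) on a 6 mm foot; a damper lies in both V's (90 deg, 45 mm wide at top), nuts outside. Origin: under the foot's middle, on the bench; x along the V, roughly across the robot's front (within 0.45 rad), z up. Yoke tops at z 47, damper axis at z 42 mm.
- cradle_b: Blue plastic CRADLE, holds good_b at start, fixed to the bench. Two V yokes (12 mm thick, 54 wide, outer faces 76 apart, inner 52, finger gap) on a 6 mm foot; a damper lies in both V's (90 deg, 45 mm wide at top), nuts outside. Origin: under the foot's middle, on the bench; x along the V, roughly across the robot's front (within 0.45 rad), z up. Yoke tops at z 47, damper axis at z 42 mm.
- v_block: Grey steel V-BLOCK, empty at start, fixed to the bench. Two V yokes (12 mm thick, 54 wide, outer faces 76 apart, inner 52, finger gap) on a 8 mm foot; a damper lies in both V's (90 deg, 45 mm wide at top), nuts outside. Origin: under the foot's middle, on the bench; x along the V, roughly across the robot's front (within 0.45 rad), z up. Yoke tops at z 47, damper axis at z 42 mm.

How it is judged:
By the outcome, as a careful person would: the job done as asked, in the order asked, and still so for the second after the job is handed in, with the robot touching nothing.
It also fails if it takes over 144 s, if anything falls off the work surface, if the arm or the gripper's body presses on something with over 40 N, if the wrist force passes 120 N, or if a joint passes its speed limit or range.

ROBOT

A 6-joint arm with a two-finger parallel gripper is mounted at the origin on a cart in front of the work surface, level with it; the furniture and walls round the work are solid. World frame = base frame: x ahead of the robot, y to its left, z up, the work surface at z = 0. Lengths are in m, angles in rad, forces in N, time in s.
With the tool pointing down it reaches from about 0.35 to 0.975 m from the base axis. Payload 4.9 kg.
Tool frame: the origin (TCP) lies on the front face of the gripper's body, between the roots of the fingers; the fingertips stand 73 mm ahead of it and the grasp point (between the pads) lies 54 mm ahead of it (tip_extent is the distance from the TCP to the fingertips, in m); y points along the fingers, x is the direction in which the jaws open and shut, and the axes are right-handed (so a half turn about y gives the same grasp; the last joint's range is limited). The gripper opens to 85 mm and grips with 20 to 120 N. Pads are 22 mm wide; open, the fingers measure 114 mm over their backs; the gripper's body (76 mm by 85 mm) begins 54 mm behind the grasp point. The pads swing forward as they close: fully open they stand 13 mm farther back than shut.
Start: joints at [-1.227, 0.053, 1.613, -0, 1.476, -0.119], TCP at [0.279, -0.559, 0.304] pointing down, gripper open.
Joint ranges: [-3.01, 3.01], [-1.01, 2.22], [0.06, 2.58], [-1.02, 4.17], [0.09, 2.62], [-3.14, 3.14]. Speed limits (rad/s): [2.57, 2.57, 3.14, 3.14, 3.14, 3.14].

INTERFACE

Orientations are given as a unit quaternion [w, x, y, z].
In Python, from plant import state, grab_frame, camera_info, job_done, tip_extent gives the robot as it stands.
- The arm moves only by the tool carry_out, never from a script. Its argument "rows" is a list that holds one entry, the list of rows, each a list of 7 numbers: the turn, a rotation vector about the world's x, y, z as a fraction of full scale, then the shift along the world's x, y, z as a fraction of full scale, then the finger opening in mm, from 0 to 85.4. A call has 1 to 5 rows; each row shifts and turns the commanded pose from where the row before left it; what a row does not reach is not made up. Full scale, the value 1, is 40 mm for a shift and 4 degrees for a turn. A row lasts 1/10 s, in which the tool goes at most 50 mm and 8.59 degrees, less where a joint would pass 70% of its speed; a pose out of reach is approached as far as the arm can. A call with a number of a shift or a turn outside -1 to 1 is refused whole. A call with a gripper value outside its range is refused whole. The fingers move at their own pace and stop on an object; the grip force is fixed at half the most. Time passes only in rows, so rows that do not move let the fingers close. It gives the time, the measured TCP pose, the force and the opening at its end, in the units of the state.
- state(): the state, without advancing time (a new reading comes with each control period).
- grab_frame(name): name is "scene" or "top"; returns the picture (400x640x3 uint8, blue, green, red); there is no depth.
- camera_info(name): a dict with "intrinsics" (3x3 intrinsics, pixels), "xyz" and "rotation" of the camera in the world. Camera axes: x right, y down, z forward; pixel columns grow to the right and rows downward; lengths in m; the calibration is good to about 2 mm. A picture is of the moment at which its call begins. camera_info takes no time and is no camera call.
- job_done(): hands the job in, once; it reports no verdict.
The state is a dict: "time": time; "joint_pos": joint angles; "joint_vel": joint speeds; "joint_efforts": joint torques, N m; "tool_pos": TCP position; "tool_rot": TCP orientation; "contact_force": force on the tool from outside, world axes, zero at the start; "ft_torque": the same for the moment, N m; "gripper_width": opening from 0.0 (shut) to 1.0 (fully open).
Only numpy, scipy, OpenCV 4.12 (cv2) and the standard library are available. Lean on these libraries where they do the work, as an engineer would, in place of code of your own. Each camera call takes 0.05 s, during which the arm holds its last target.

## Working session

There is one attempt and no reset: what is moved stays moved. The work goes in short steps, Python scripts to look and compute and a tool call to move; the robot and the scene stay as the last step left them, time stands still between calls to the robot, and variables do not carry over. Pictures are saved under pics/ and viewed, and the job is handed in when it is done.

Besides the shell and the picture viewer there is one more tool, called after "Request:" as name(argument=value, ...), one argument or row to a line, values as JSON. carry_out: Moves the arm, as the interface text tells. Shift numbers are shares of 40 mm and turn numbers shares of 4 degrees, none past 1 either way. Its arguments: {"type":"object","properties":{"rows":{"type":"array"}},"required":["rows"]}

```bash
ls; mkdir -p pics; python3 - <<'E'
from plant import *
import cv2
print(state()); print(tip_extent)
for n in("scene","top"):
    print(n,camera_info(n)); cv2.imwrite(f"pics/{n}0.png",grab_frame(n))
E
```

```text
pics
{'time': 0.0, 'joint_pos': array([-1.22700206e+00,  5.33412023e-02,  1.61429329e+00,  7.33248283e-06,
        1.47602149e+00, -1.19003298e-01]), 'joint_vel': array([-0.00128282, -0.00107221,  0.00079564, -0.00108808,  0.00156331,
       -0.00121302]), 'joint_efforts': array([ 3.74290557e-04, -3.93678796e+01, -3.70177388e+01, -6.99107545e-05,
        6.91198322e-03,  5.22353872e-06]), 'tool_pos': array([ 0.27887027, -0.55879963,  0.30267301]), 'tool_rot': array([ 0.60179919, -0.60088571,  0.37257249, -0.37143484]), 'contact_force': array([-0.14673061, -0.35811744, -0.66767027]), 'ft_torque': array([-0.04054373, -0.05802064, -0.01948825]), 'gripper_width': 1.0016793827987702}
0.0726
scene {'intrinsics': array([[423.49405972,   0.        , 321.55151086],
       [  0.        , 423.49405972, 201.88143506],
       [  0.        ,   0.        ,   1.        ]]), 'xyz': array([0.22232301, 0.60177704, 0.63989905]), 'rotation': array([ 0.10852988, -0.20784249,  0.88196869, -0.40884471])}
top {'intrinsics': array([[399.45733281,   0.        , 320.44080471],
       [  0.        , 399.45733281, 198.46670601],
       [  0.        ,   0.        ,   1.        ]]), 'xyz': array([ 0.42577571, -0.00305376,  0.89545754]), 'rotation': array([-0.04775396,  0.71064483, -0.70009553,  0.05069264])}
```

View pics/scene0.png

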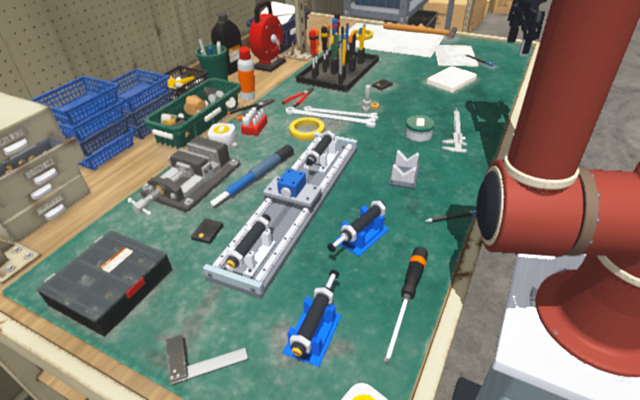

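View pics/top0.png

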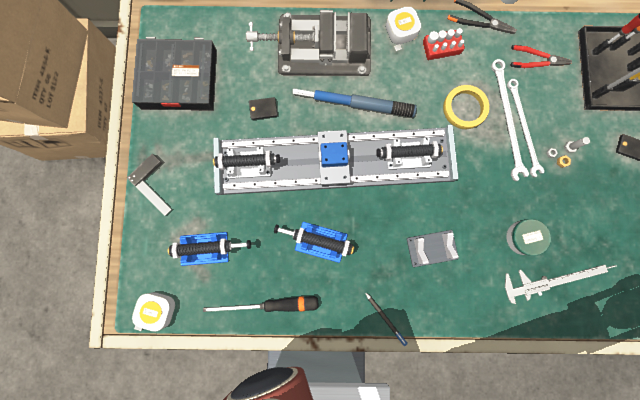

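```bash
cat > h.py <<'E'
import numpy as np, cv2
from scipy.spatial.transform import Rotation as R
from plant import *
def q(r): return R.from_quat([r[1],r[2],r[3],r[0]])
def w2p(n,P):
    c=camera_info(n); p=(np.atleast_2d(P)-c["xyz"])@q(c["rotation"]).as_matrix(); p=p@c["intrinsics"].T; return p[:,:2]/p[:,2:]
def p2w(n,uv,z):
    c=camera_info(n); d=np.c_[np.atleast_2d(uv),np.ones(len(np.atleast_2d(uv)))]@np.linalg.inv(c["intrinsics"]).T@q(c["rotation"]).as_matrix().T
    return c["xyz"]+d*((z-c["xyz"][2])/d[:,2])[:,None]
E
python3 - <<'E'
import cv2
t=cv2.imread("pics/top0.png")
def crop(n,x,y,w,h,s):
    cv2.imwrite(f"pics/{n}.png",cv2.resize(t[y:y+h,x:x+w],None,fx=s,fy=s,interpolation=cv2.INTER_CUBIC))
crop("c1",160,215,200,55,4)
crop("c2",205,135,130,60,6)
crop("c3",330,125,130,60,6)
crop("c4",400,225,70,45,8)
E
```

```text
(no output)
```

View pics/c1.png

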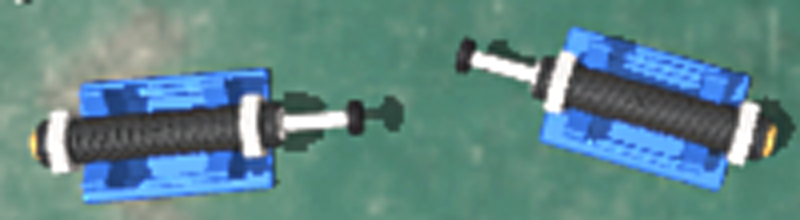

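View pics/c2.png

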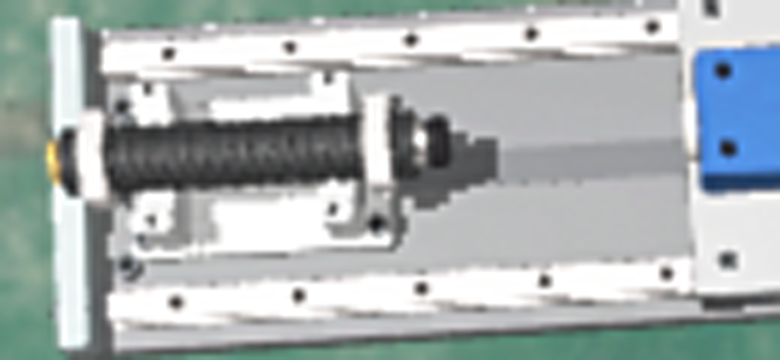

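View pics/c3.png

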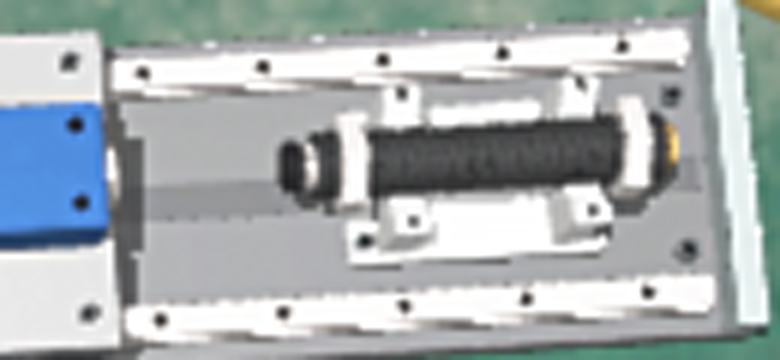

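View pics/c4.png

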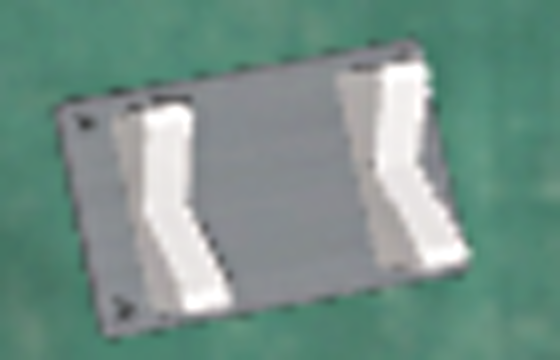

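```bash
cat >> h.py <<'E'
def cr(x0,y0,s,pts): return (np.array(pts,float)+.5)/s-.5+[x0,y0]
E
python3 - <<'E'
from h import *
for n,o,pts,z in [("good_b",(160,215,4),[(60,140),(250,125)],.042),("good_a",(160,215,4),[(743,133),(560,82)],.042),
 ("wl",(205,135,6),[(93,158),(378,138)],.060),("wr",(330,125,6),[(633,148),(352,162)],.060),("vb",(400,225,8),[(186,205),(423,163)],.047)]:
    P=p2w("top",cr(*o,pts),z); d=P[1]-P[0]
    print(n,P.mean(0).round(4),"len",np.linalg.norm(d).round(4),"yaw",np.degrees(np.arctan2(d[1],d[0])).round(2))
# foot of blue cradles, z=.006
for n,pts in [("ca b",[(83,203),(272,187),(270,68),(80,83)]),("a",[(572,27),(750,75),(722,190),(542,142)])]:
    P=p2w("top",cr(160,215,4,pts),.006 if 0 else .006);print(n,P.round(4)[:,:2].tolist(),P.mean(0).round(4))
E
```

```text
good_b [0.4362 0.2511 0.042 ] len 0.1004 yaw -84.66
good_a [ 0.4532 -0.0114  0.042 ] len 0.1009 yaw 75.35
wl [0.6252 0.1594 0.06  ] len 0.1016 yaw -84.97
wr [ 0.6503 -0.2004  0.06  ] len 0.1012 yaw 93.84
vb [ 0.4439 -0.2547  0.047 ] len 0.0641 yaw -79.27
ca b [[0.3977, 0.2991], [0.4079, 0.196], [0.473, 0.2002], [0.4632, 0.3049]] [0.4354 0.2501 0.006 ]
a [[0.4984, 0.0331], [0.4731, -0.0663], [0.4098, -0.0512], [0.4345, 0.0484]] [ 0.454 -0.009  0.006]
```

```bash
cat > ov.py <<'E'
from h import *
import sys
# x,y,yaw(deg)
EST=dict(sl=(.6252,.1594,-85.5,.065),sr=(.6503,-.2004,94.5,.065),ca=(.454,-.009,75.35,.047),cb=(.4354,.2501,-84.66,.047),vb=(.4439,-.2547,-79.3,.047))
D=dict(sl=(.6252,.1594,-85.0,.060),sr=(.6503,-.2004,94.2,.060),ca=(.4532,-.0114,75.35,.042),cb=(.4362,.2511,-84.66,.042))
def box(x,y,yaw,z):
    c,s=np.cos(np.radians(yaw)),np.sin(np.radians(yaw)); out=[]
    for a,b in((-.038,-.026),(.026,.038)):
        out.append([[x+c*u-s*v,y+s*u+c*v,z] for u,v in((a,-.027),(b,-.027),(b,.027),(a,.027))])
    return out
def draw(n,im,x0,y0,w,h,s,names,out):
    I=cv2.resize(im[y0:y0+h,x0:x0+w],None,fx=s,fy=s,interpolation=cv2.INTER_CUBIC)
    f=lambda P:((w2p(n,P)-[x0,y0]+.5)*s-.5)
    for k in names:
        for b in box(*EST[k]): cv2.polylines(I,[np.round(f(b)).astype(int)],True,(0,0,255),1)
        if k in D:
            x,y,yaw,z=D[k];c,sn=np.cos(np.radians(yaw)),np.sin(np.radians(yaw))
            for t in(-.054,-.046,.046,.054,0): 
                p=f([[x+c*t+sn*.016,y+sn*t-c*.016,z],[x+c*t-sn*.016,y+sn*t+c*.016,z]]).round().astype(int)
                cv2.line(I,tuple(map(int,p[0])),tuple(map(int,p[1])),(0,255,255),1)
    cv2.imwrite(out,I)
E
python3 - <<'E'
from ov import *
t=cv2.imread("pics/top0.png");s=cv2.imread("pics/scene0.png")
draw("top",t,205,135,130,60,6,["sl"],"pics/o1.png")
draw("top",t,330,125,130,60,6,["sr"],"pics/o2.png")
draw("top",t,160,215,200,60,4,["ca","cb"],"pics/o3.png")
draw("scene",s,200,120,210,250,3,["ca","cb","sl","sr"],"pics/o4.png")
draw("top",t,400,225,70,45,8,["vb"],"pics/o5.png")
import numpy as np
a=cv2.imread("pics/o1.png");b=cv2.imread("pics/o2.png");cv2.imwrite("pics/o12.png",np.vstack([cv2.resize(a,(600,277)),cv2.resize(b,(600,277))]))
E
```

```text
(no output)
```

View pics/o12.png

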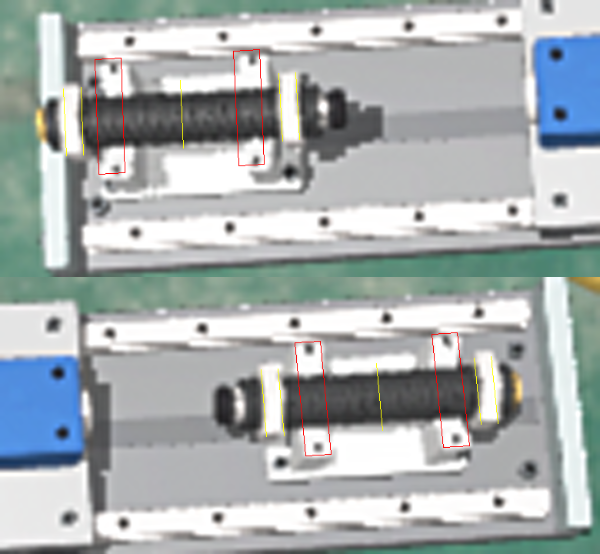

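View pics/o3.png

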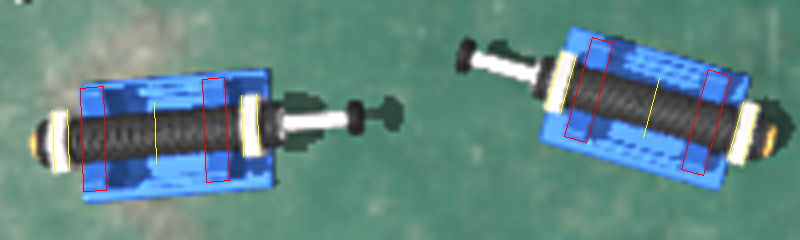

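View pics/o4.png

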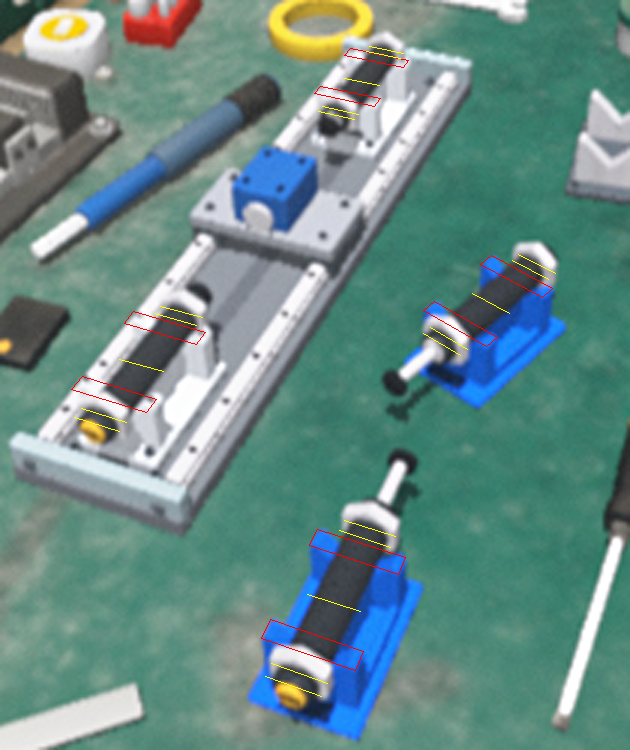

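View pics/o5.png

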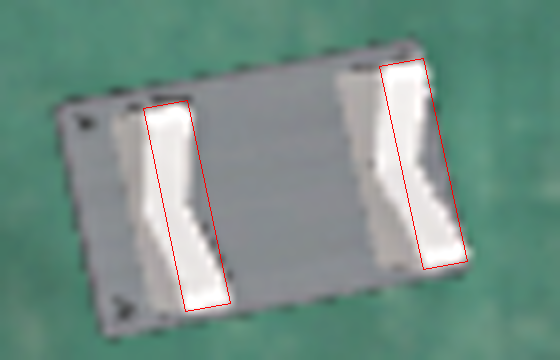

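Request:
carry_out(
  rows=[
    [[0,0,0.95,0.48,1,0,85],[0,0,0.95,0.48,1,0,85],[0,0,0.95,0.48,1,0,85],[0,0,0.95,0.48,1,0,85],[0,0,0.95,0.48,1,0,85]],
  ],
)

```text
time: 0.6
tool_pos: [0.3753, -0.3574, 0.3033]
tool_rot: [0.655, -0.655, 0.267, -0.267]
contact_force: [0.1, 0.5, 0.9]
gripper_width: 0.993
```

Request:
carry_out(
  rows=[
    [[0,0,0.95,0.48,1,0,85],[0,0,0.95,0.48,1,0,85],[0,0,0.95,0.48,1,0,85],[0,0,0.95,0.48,1,0,85],[0,0,0.95,0.48,1,0,85]],
  ],
)

```text
time: 1.1
tool_pos: [0.4713, -0.1574, 0.3035]
tool_rot: [0.69, -0.69, 0.155, -0.155]
contact_force: [0.7, -0.9, 0.5]
gripper_width: 0.996
```

Request:
carry_out(
  rows=[
    [[0,0,0.95,0.48,1,0,85],[0,0,0.95,0.48,1,0,85],[0,0,0.95,0.48,1,0,85],[0,0,0.95,0.48,1,0,85],[0,0,0.95,0.48,1,0,85]],
  ],
)

```text
time: 1.6
tool_pos: [0.5673, 0.0427, 0.3034]
tool_rot: [-0.706, 0.706, -0.039, 0.039]
contact_force: [0.2, -0.8, 1.5]
gripper_width: 0.998
```

```bash
cat > to.py <<'E'
from h import *
import sys
x,y,z,psi=map(float,sys.argv[1:5])
s=state(); M=q(s["tool_rot"]).as_matrix(); p=s["tool_pos"]
cur=np.degrees(np.arctan2(M[1,0],M[0,0]))
print("t",round(s["time"],2),"pos",p.round(4),"psi",cur.round(2),"tooly",M[:,1].round(4),"F",s["contact_force"].round(1),"w",round(s["gripper_width"],3),"q",s["joint_pos"].round(2))
# desired: x axis (cos,sin,0), y axis down
c,sn=np.cos(np.radians(psi)),np.sin(np.radians(psi))
T=np.c_[[c,sn,0],[0,0,-1],np.cross([c,sn,0],[0,0,-1])]
r=np.degrees(R.from_matrix(T@M.T).as_rotvec())
print("turn units",(r/4).round(2),"shift units",((np.array([x,y,z])-p)/.04).round(2))
E
python3 to.py .625 .159 .21 5
```

```text
t 1.6 pos [0.5673 0.0427 0.3034] psi -6.31 tooly [-6.e-04 -1.e-04 -1.e+00] F [ 0.2 -0.8  1.5] w 0.998 q [-0.06 -0.08  1.74 -0.    1.48  0.05]
turn units [ 0.   -0.01  2.83] shift units [ 1.44  2.91 -2.34]
```

Request:
carry_out(
  rows=[
    [[0,0,0.95,0.48,0.97,-0.4,85],[0,0,0.94,0.48,0.97,-0.4,85],[0,0,0.94,0.48,0.97,-0.4,85],[0,0,0,0,0,-0.8,85],[0,0,0,0,0,-0.8,85]],
  ],
)

```text
time: 2.1
tool_pos: [0.625, 0.1587, 0.1908]
tool_rot: [-0.706, 0.706, 0.031, -0.03]
contact_force: [0.5, -0.2, -0.5]
gripper_width: 0.997
```

```bash
python3 to.py .6252 .1594 .114 4.8; python3 - <<'E'
from h import *
cv2.imwrite("pics/s1.png",grab_frame("scene"))
E
```

```text
t 2.1 pos [0.625  0.1587 0.1908] psi 4.97 tooly [ 6.e-04  0.e+00 -1.e+00] F [ 0.5 -0.2 -0.5] w 0.997 q [ 0.13  0.19  1.66 -0.    1.29  0.05]
turn units [-0.    0.01 -0.04] shift units [ 0.01  0.02 -1.92]
```

View pics/s1.png

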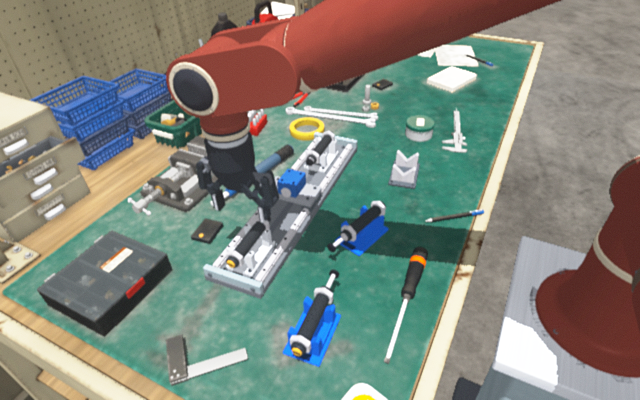

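Request:
carry_out(
  rows=[
    [[0,0,0,0,0.02,-0.7,85],[0,0,0,0,0,-0.7,85],[0,0,0,0,0,-0.52,85],[0,0,0,0,0,0,10],[0,0,0,0,0,0,10]],
  ],
)

```text
time: 2.65
tool_pos: [0.6246, 0.1578, 0.1155]
tool_rot: [-0.706, 0.706, 0.03, -0.03]
contact_force: [0.4, -0.4, 0.4]
gripper_width: 0.687
```

Request:
carry_out(
  rows=[
    [[0,0,0,0,0,0,10],[0,0,0,0,0,0,10],[0,0,0,0,0,0,10],[0,0,0,0,0,0,10],[0,0,0,0,0,0,10]],
  ],
)

```text
time: 3.15
tool_pos: [0.6242, 0.158, 0.1174]
tool_rot: [-0.706, 0.707, 0.029, -0.031]
contact_force: [-8.4, -1.2, 8.6]
gripper_width: 0.27
```

Request:
carry_out(
  rows=[
    [[0,0,0,0,0,0.3,10],[0,0,0,0,0,0.7,10],[0,0,0,0,0,1,10],[0,0,0,0,0,1,10],[0,0,0,0,0,0,10]],
  ],
)

```text
time: 3.65
tool_pos: [0.6282, 0.1585, 0.2445]
tool_rot: [0.707, -0.706, -0.035, 0.024]
contact_force: [1.3, -0.9, -1.2]
gripper_width: 0.27
```

```bash
python3 to.py .4439 -.2547 .22 10.7; python3 - <<'E'
from h import *
cv2.imwrite("pics/s2.png",grab_frame("scene"))
t=grab_frame("top");cv2.imwrite("pics/t2.png",t)
E
```

```text
t 3.65 pos [0.6282 0.1585 0.2445] psi 4.85 tooly [ 0.0152  0.002  -0.9999] F [ 1.3 -0.9 -1.2] w 0.27 q [0.13 0.14 1.62 0.   1.37 0.05]
turn units [-0.04  0.22  1.46] shift units [ -4.61 -10.33  -0.61]
```

View pics/s2.png

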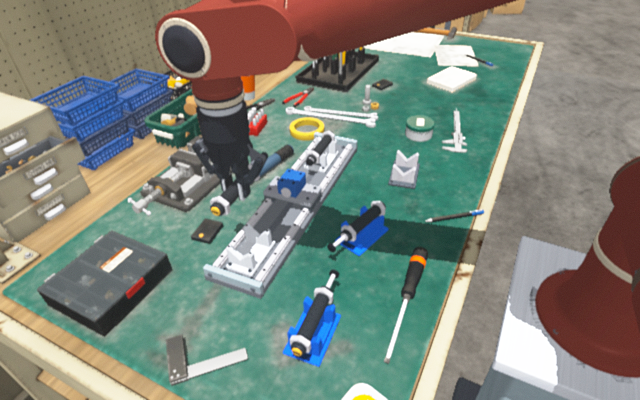

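View pics/t2.png

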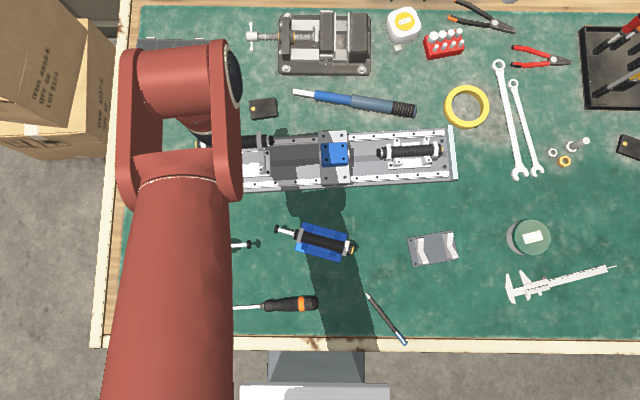

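Request:
carry_out(
  rows=[
    [[0,0,0.13,-0.42,-0.94,0,10],[0,0,0.13,-0.42,-0.94,0,10],[0,0,0.13,-0.42,-0.94,0,10],[0,0,0.13,-0.42,-0.94,0,10],[0,0,0.13,-0.42,-0.94,0,10]],
  ],
)

```text
time: 4.25
tool_pos: [0.5384, -0.031, 0.232]
tool_rot: [0.706, -0.705, -0.044, 0.048]
contact_force: [-0.1, -0.9, -2.5]
gripper_width: 0.268
```

Request:
carry_out(
  rows=[
    [[0,0,0.13,-0.42,-0.94,0,10],[0,0,0.13,-0.42,-0.94,0,10],[0,0,0.13,-0.42,-0.94,-0.2,10],[0,0,0.13,-0.42,-0.94,-0.2,10],[0,0,0.13,-0.42,-0.94,-0.2,10]],
  ],
)

```text
time: 4.75
tool_pos: [0.4545, -0.2186, 0.2082]
tool_rot: [0.705, -0.703, -0.061, 0.063]
contact_force: [0.8, -1.4, -2.5]
gripper_width: 0.27
```

Request:
carry_out(
  rows=[
    [[0,0,0.13,-0.42,-0.94,0,10],[0,0,0,0,0,0,10]],
  ],
)

```text
time: 4.95
tool_pos: [0.4369, -0.2583, 0.2082]
tool_rot: [0.705, -0.704, -0.062, 0.065]
contact_force: [0.2, 1.1, -3.0]
gripper_width: 0.269
```

```bash
python3 to.py .4439 -.2547 .0985 10.7; python3 - <<'E'
from h import *
cv2.imwrite("pics/s3.png",grab_frame("scene")[80:280,240:560])
E
```

```text
t 4.95 pos [ 0.4369 -0.2583  0.2082] psi 10.24 tooly [-0.0045  0.0014 -1.    ] F [ 0.2  1.1 -3. ] w 0.269 q [-0.68 -0.15  1.97 -0.    1.32 -0.86]
turn units [-0.02 -0.06  0.12] shift units [ 0.17  0.09 -2.74]
```

View pics/s3.png

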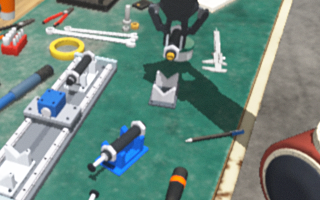

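Request:
carry_out(
  rows=[
    [[0,0,0.12,0.17,0.09,-0.7,10],[0,0,0,0,0,-0.8,10],[0,0,0,0,0,-0.6,10],[0,0,0,0,0,-0.3,10],[0,0,0,0,0,0,10]],
  ],
)

```text
time: 5.5
tool_pos: [0.4453, -0.25, 0.1121]
tool_rot: [0.705, -0.702, -0.067, 0.07]
contact_force: [-0.1, 1.1, -3.6]
gripper_width: 0.269
```

```bash
python3 to.py .4439 -.2547 .0985 10.7; python3 - <<'E'
from h import *
cv2.imwrite("pics/s4.png",cv2.resize(grab_frame("scene")[100:220,320:480],None,fx=4,fy=4,interpolation=2))
E
```

```text
t 5.5 pos [ 0.4453 -0.25    0.1121] psi 11.09 tooly [-0.0048  0.004  -1.    ] F [-0.1  1.1 -3.6] w 0.269 q [-0.66 -0.01  2.02  0.    1.14 -0.85]
turn units [-0.06 -0.07 -0.1 ] shift units [-0.04 -0.12 -0.34]
```

View pics/s4.png

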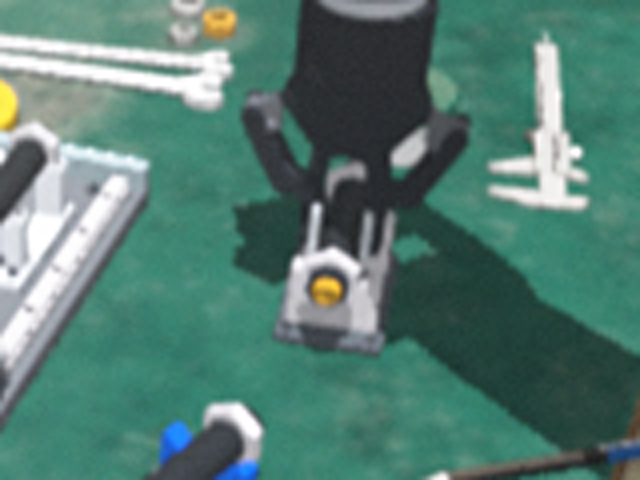

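Request:
carry_out(
  rows=[
    [[-0.06,-0.07,-0.1,-0.04,-0.13,0,10],[0,0,0,0,0,-0.2,10],[0,0,0,0,0,-0.18,10],[0,0,0,0,0,0,10]],
  ],
)

```text
time: 5.95
tool_pos: [0.445, -0.2581, 0.1004]
tool_rot: [-0.702, 0.706, 0.067, -0.064]
contact_force: [-1.7, -2.6, 1.0]
gripper_width: 0.269
```

```bash
python3 to.py .4439 -.2547 .0985 10.7
```

```text
t 5.95 pos [ 0.445  -0.2581  0.1004] psi 10.65 tooly [ 0.0045 -0.0058 -1.    ] F [-1.7 -2.6  1. ] w 0.269 q [-0.67  0.01  2.02 -0.    1.1  -0.85]
turn units [0.08 0.06 0.01] shift units [-0.03  0.08 -0.05]
```

Request:
carry_out(
  rows=[
    [[0,0,0,-0.03,0.07,-0.03,10],[0,0,0,0,0,-0.03,10],[0,0,0,0,0,0,10]],
  ],
)

```text
time: 6.25
tool_pos: [0.4441, -0.2556, 0.0996]
tool_rot: [-0.702, 0.707, 0.067, -0.064]
contact_force: [-7.2, -1.9, 10.2]
gripper_width: 0.266
```

```bash
python3 to.py .4439 -.2547 .0985 10.7
```

```text
t 6.25 pos [ 0.4441 -0.2556  0.0996] psi 10.69 tooly [ 0.0045 -0.0068 -1.    ] F [-7.2 -1.9 10.2] w 0.266 q [-0.67  0.01  2.03 -0.    1.1  -0.85]
turn units [0.1  0.06 0.  ] shift units [-0.01  0.02 -0.03]
```

Request:
carry_out(
  rows=[
    [[0,0,0,-0.05,0,0,10],[0,0,0,0,0,0,10],[0,0,0,0,0,0,50],[0,0,0,0,0,0,85],[0,0,0,0,0,0,85]],
  ],
)

```text
time: 6.75
tool_pos: [0.4416, -0.2541, 0.097]
tool_rot: [-0.703, 0.705, 0.067, -0.064]
contact_force: [1.0, -0.1, -0.1]
gripper_width: 0.773
```

Request:
carry_out(
  rows=[
    [[0,0,0,0,0,0,85],[0,0,0,0,0,0,85],[0,0,0,0,0,0.6,85],[0,0,0,0,0,1,85],[0,0,0,0,0,1,85]],
  ],
)

```text
time: 7.25
tool_pos: [0.4412, -0.2539, 0.2016]
tool_rot: [-0.703, 0.705, 0.066, -0.065]
contact_force: [1.5, -0.6, 0.5]
gripper_width: 0.997
```

```bash
python3 to.py .4354 .2501 .2 5.3;python3 - <<'E'
from h import *
cv2.imwrite("pics/s5.png",cv2.resize(grab_frame("scene")[100:220,320:480],None,fx=4,fy=4,interpolation=2))
cv2.imwrite("pics/t5.png",grab_frame("top"))
E
```

```text
t 7.25 pos [ 0.4412 -0.2539  0.2016] psi 10.63 tooly [ 0.0029 -0.0026 -1.    ] F [ 1.5 -0.6  0.5] w 0.997 q [-0.67 -0.14  1.98 -0.    1.3  -0.85]
turn units [ 0.04  0.04 -1.33] shift units [-0.14 12.6  -0.04]
```

View pics/s5.png

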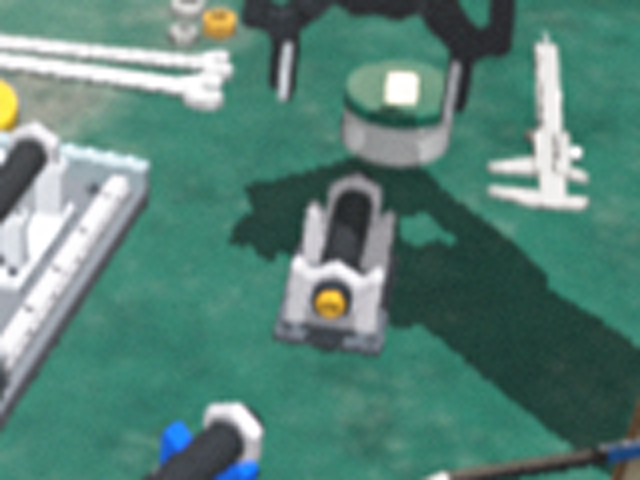

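View pics/t5.png

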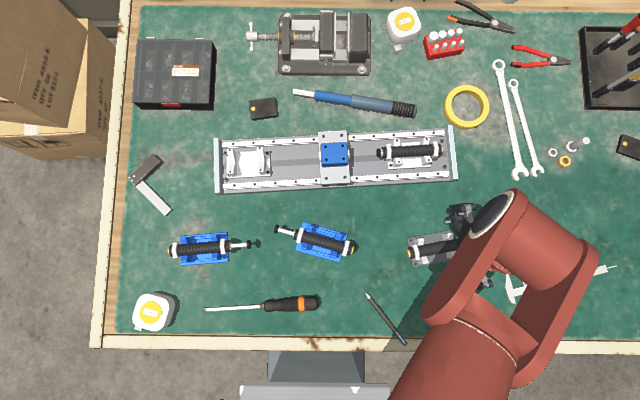

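Worn_left is seated in the V-block. The left stop is now empty and visible at about (247,162), so I measure it again.

```bash
python3 - <<'E'
from ov import *
t=cv2.imread("pics/t5.png")
EST["sl"]=(.6245,.1575,-85.5,.065)
draw("top",t,205,135,85,60,9,["sl"],"pics/o6.png")
EST["ca"]=(.454,-.010,75.35,.047)
draw("top",t,270,210,95,60,8,["ca"],"pics/o7.png")
E
```

```text
(no output)
```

View pics/o6.png

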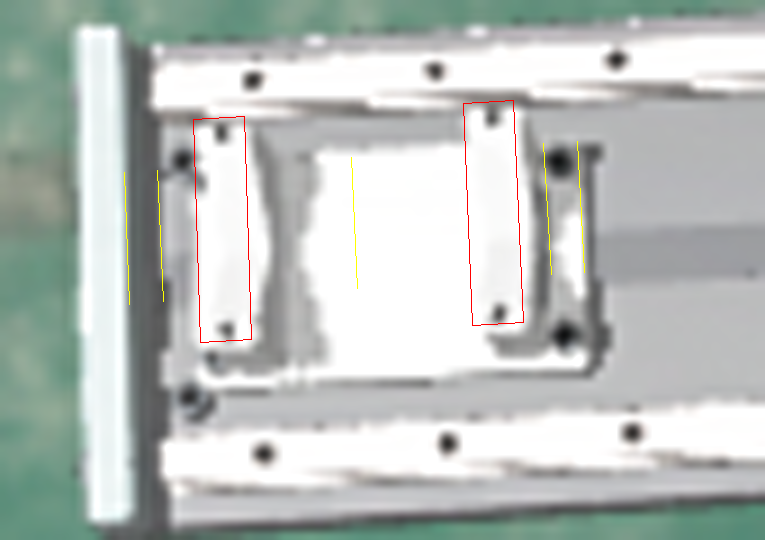

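Request:
carry_out(
  rows=[
    [[0,0,-0.1,-0.01,0.97,0,85],[0,0,-0.1,-0.01,0.97,0,85],[0,0,-0.1,-0.01,0.97,0,85],[0,0,-0.1,-0.01,0.97,0,85],[0,0,-0.1,-0.01,0.97,0,85]],
  ],
)

```text
time: 7.85
tool_pos: [0.4393, -0.0589, 0.2008]
tool_rot: [-0.704, 0.707, 0.054, -0.052]
contact_force: [0.5, 0.2, 0.2]
gripper_width: 0.999
```

Request:
carry_out(
  rows=[
    [[0,0,-0.1,-0.01,0.97,0,85],[0,0,-0.1,-0.01,0.97,0,85],[0,0,-0.1,-0.01,0.97,0,85],[0,0,-0.1,-0.01,0.97,0,85],[0,0,-0.1,-0.01,0.97,0,85]],
  ],
)

```text
time: 8.35
tool_pos: [0.4373, 0.1351, 0.2009]
tool_rot: [-0.704, 0.708, 0.042, -0.039]
contact_force: [1.1, 0.8, -1.1]
gripper_width: 0.993
```

Request:
carry_out(
  rows=[
    [[0,0,-0.1,-0.01,0.97,0,85],[0,0,-0.1,-0.01,0.97,0,85],[0,0,-0.1,-0.01,0.97,0,85],[0,0,0,0,0,0,85]],
  ],
)

```text
time: 8.75
tool_pos: [0.4359, 0.2533, 0.201]
tool_rot: [-0.705, 0.708, 0.036, -0.034]
contact_force: [0.4, -0.7, 0.2]
gripper_width: 0.993
```

```bash
python3 to.py .4345 .2511 .096 5.3
```

```text
t 8.75 pos [0.4359 0.2533 0.201 ] psi 5.71 tooly [ 0.0038 -0.0036 -1.    ] F [ 0.4 -0.7  0.2] w 0.993 q [ 0.38 -0.15  1.99 -0.    1.3   0.28]
turn units [ 0.05  0.05 -0.1 ] shift units [-0.04 -0.05 -2.62]
```

Request:
carry_out(
  rows=[
    [[0.05,0.05,-0.1,-0.04,-0.05,-0.9,85],[0,0,0,0,0,-0.9,85],[0,0,0,0,0,-0.5,85],[0,0,0,0,0,-0.3,85],[0,0,0,0,0,0,85]],
  ],
)

```text
time: 9.25
tool_pos: [0.4338, 0.2471, 0.0954]
tool_rot: [-0.705, 0.707, 0.03, -0.032]
contact_force: [0.3, -0.5, 0.3]
gripper_width: 0.996
```

```bash
python3 to.py .4345 .2511 .096 5.3; python3 - <<'E'
from h import *
cv2.imwrite("pics/s6.png",cv2.resize(grab_frame("scene")[200:400,200:460],None,fx=3,fy=3,interpolation=2)[:600])
E
```

```text
t 9.25 pos [0.4338 0.2471 0.0954] psi 5.01 tooly [-0.003  -0.0028 -1.    ] F [ 0.3 -0.5  0.3] w 0.996 q [ 0.37 -0.01  2.05 -0.    1.1   0.28]
turn units [ 0.04 -0.04  0.07] shift units [0.02 0.1  0.02]
```

View pics/s6.png

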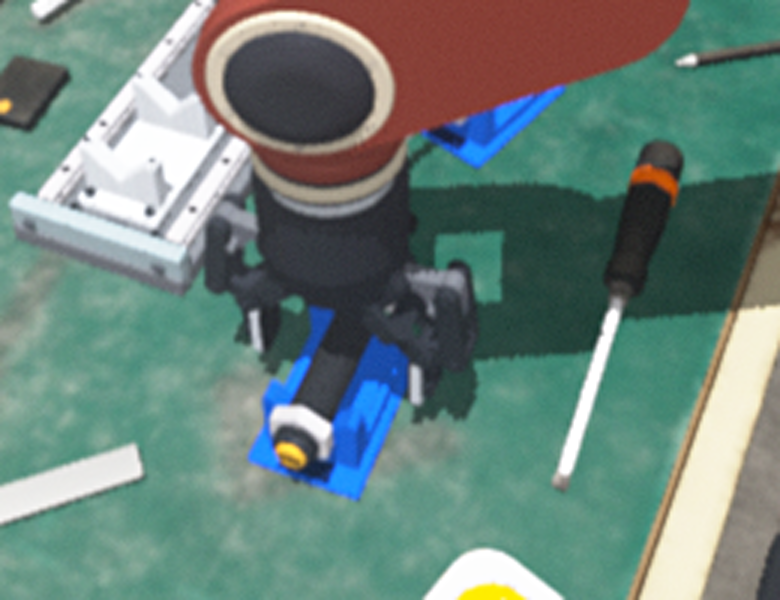

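Request:
carry_out(
  rows=[
    [[0,0,0.07,0.02,0.1,0,50],[0,0,0,0,0,0,10],[0,0,0,0,0,0,10],[0,0,0,0,0,0,10],[0,0,0,0,0,0,10]],
  ],
)

```text
time: 9.8
tool_pos: [0.4359, 0.2521, 0.0984]
tool_rot: [-0.706, 0.707, 0.033, -0.033]
contact_force: [-2.4, -0.1, 5.5]
gripper_width: 0.27
```

Request:
carry_out(
  rows=[
    [[0,0,0,0,0,0,10],[0,0,0,0,0,0,10],[0,0,0,0,0,0,10]],
  ],
)

```text
time: 10.1
tool_pos: [0.4359, 0.2521, 0.0984]
tool_rot: [-0.706, 0.707, 0.033, -0.033]
contact_force: [-2.5, -0.8, 6.0]
gripper_width: 0.269
```

```bash
python3 to.py .4345 .2511 .096 5.3
```

```text
t 10.1 pos [0.4359 0.2521 0.0984] psi 5.33 tooly [ 7.e-04 -1.e-03 -1.e+00] F [-2.5 -0.8  6. ] w 0.269 q [ 0.38 -0.01  2.05 -0.    1.11  0.28]
turn units [ 0.01  0.01 -0.01] shift units [-0.03 -0.03 -0.06]
```

Request:
carry_out(
  rows=[
    [[0,0,0,0,0,0.4,10],[0,0,0,0,0,0.9,10],[0,0,0,0,0,1,10],[0,0,0,0,0,1,10],[0,0,0,0.5,-0.25,0,10]],
  ],
)

```text
time: 10.6
tool_pos: [0.4574, 0.2437, 0.2361]
tool_rot: [0.707, -0.705, -0.038, 0.03]
contact_force: [0.6, -0.9, -2.1]
gripper_width: 0.269
```

Request:
carry_out(
  rows=[
    [[0,0,0,0.9,-0.45,0,10],[0,0,-0.1,0.9,-0.45,0,10],[0,0,-0.1,0.9,-0.45,0,10],[0,0,0,0.9,-0.45,0,10],[0,0,0,0.6,-0.3,0,10]],
  ],
)

```text
time: 11.1
tool_pos: [0.6253, 0.1564, 0.2283]
tool_rot: [-0.706, 0.707, 0.027, -0.027]
contact_force: [0.6, 0.1, -2.1]
gripper_width: 0.271
```

Request:
carry_out(
  rows=[
    [[0,0,0,0,0,0,10]],
  ],
)

```text
time: 11.2
tool_pos: [0.6258, 0.1558, 0.2283]
tool_rot: [-0.706, 0.707, 0.027, -0.027]
contact_force: [-0.3, 0.2, -3.4]
gripper_width: 0.271
```

```bash
python3 to.py .6235 .158 .1165 4.5
```

```text
t 11.2 pos [0.6258 0.1558 0.2283] psi 4.34 tooly [ 6.e-04 -2.e-03 -1.e+00] F [-0.3  0.2 -3.4] w 0.271 q [ 0.13  0.15  1.63 -0.    1.35  0.05]
turn units [0.03 0.01 0.04] shift units [-0.06  0.05 -2.8 ]
```

Request:
carry_out(
  rows=[
    [[0,0,0.04,-0.06,0.05,-0.9,10],[0,0,0,0,0,-0.9,10],[0,0,0,0,0,-0.5,10],[0,0,0,0,0,-0.1,10],[0,0,0,0,0,0,10]],
  ],
)

```text
time: 11.7
tool_pos: [0.6203, 0.1602, 0.1324]
tool_rot: [-0.706, 0.707, 0.028, -0.03]
contact_force: [0.2, 0.6, -2.5]
gripper_width: 0.271
```

```bash
python3 to.py .6235 .158 .1165 4.5; python3 - <<'E'
from h import *
cv2.imwrite("pics/s7.png",cv2.resize(grab_frame("scene")[120:300,180:380],None,fx=3,fy=3,interpolation=2))
E
```

```text
t 11.7 pos [0.6203 0.1602 0.1324] psi 4.7 tooly [-0.0016 -0.0014 -1.    ] F [ 0.2  0.6 -2.5] w 0.271 q [ 0.14  0.25  1.7  -0.    1.2   0.06]
turn units [ 0.02 -0.02 -0.05] shift units [ 0.08 -0.06 -0.4 ]
```

View pics/s7.png

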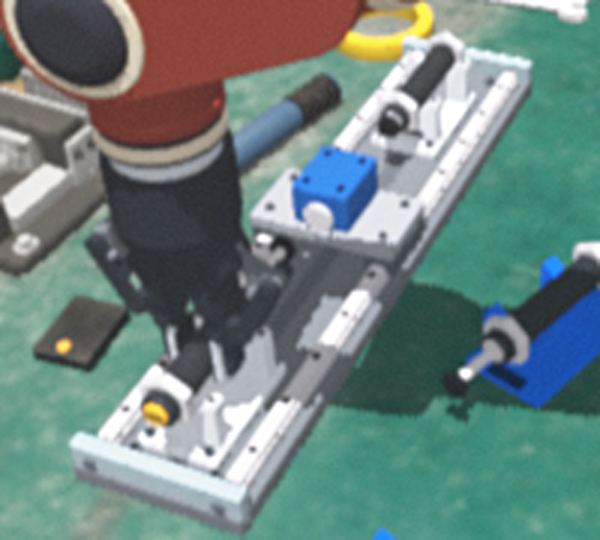

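Request:
carry_out(
  rows=[
    [[0,0,0,0.08,-0.06,0,10],[0,0,0,0,0,-0.2,10],[0,0,0,0,0,-0.2,10],[0,0,0,0,0,0,10]],
  ],
)

```text
time: 12.15
tool_pos: [0.6244, 0.1574, 0.1172]
tool_rot: [-0.706, 0.707, 0.029, -0.029]
contact_force: [-0.4, 0.3, -0.5]
gripper_width: 0.273
```

```bash
python3 to.py .6235 .158 .1165 4.5
```

```text
t 12.15 pos [0.6244 0.1574 0.1172] psi 4.67 tooly [-1.0e-04 -1.5e-03 -1.0e+00] F [-0.4  0.3 -0.5] w 0.273 q [ 0.13  0.27  1.7  -0.    1.17  0.05]
turn units [ 0.02 -0.   -0.04] shift units [-0.02  0.01 -0.02]
```

Request:
carry_out(
  rows=[
    [[0,0,0,0,0,-0.05,10],[0,0,0,0,0,0,10],[0,0,0,0,0,0,40],[0,0,0,0,0,0,85],[0,0,0,0,0,0,85]],
  ],
)

```text
time: 12.65
tool_pos: [0.6249, 0.1576, 0.1156]
tool_rot: [-0.706, 0.707, 0.029, -0.028]
contact_force: [-1.1, -1.0, -1.0]
gripper_width: 0.769
```

Request:
carry_out(
  rows=[
    [[0,0,0,0,0,0,85],[0,0,0,0,0,0,85],[0,0,0,0,0,0.8,85],[0,0,0,0,0,1,85],[0,0,0,0,0,1,85]],
  ],
)

```text
time: 13.15
tool_pos: [0.6242, 0.1575, 0.228]
tool_rot: [-0.706, 0.707, 0.029, -0.029]
contact_force: [0.5, -0.0, -0.0]
gripper_width: 0.998
```

```bash
python3 to.py .650 -.2004 .2 4.4; python3 - <<'E'
from h import *
cv2.imwrite("pics/s8.png",cv2.resize(grab_frame("scene")[120:300,180:380],None,fx=3,fy=3,interpolation=2))
E
```

```text
t 13.15 pos [0.6242 0.1575 0.228 ] psi 4.68 tooly [-7.0e-04 -1.3e-03 -1.0e+00] F [ 0.5 -0.  -0. ] w 0.998 q [ 0.13  0.15  1.64 -0.    1.35  0.05]
turn units [ 0.02 -0.01 -0.07] shift units [ 0.65 -8.95 -0.7 ]
```

View pics/s8.png

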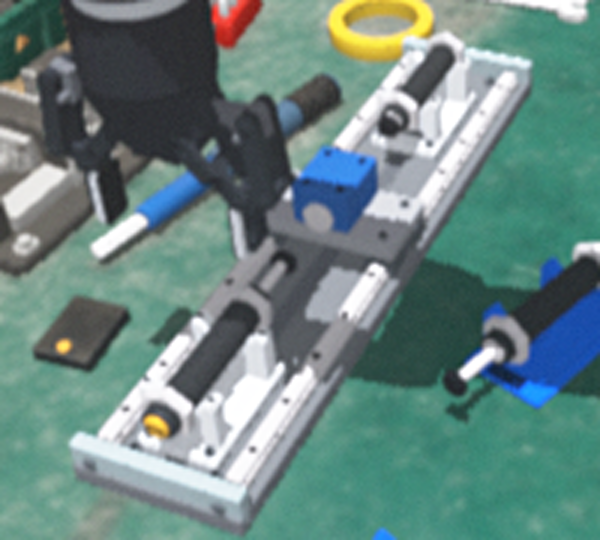

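Request:
carry_out(
  rows=[
    [[0,0,0,0.07,-0.99,0,85],[0,0,0,0.07,-0.99,0,85],[0,0,0,0.07,-0.99,0,85],[0,0,0,0.07,-0.99,0,85],[0,0,0,0.07,-0.99,0,85]],
  ],
)

```text
time: 13.7
tool_pos: [0.6386, -0.042, 0.2274]
tool_rot: [-0.706, 0.707, 0.029, -0.028]
contact_force: [1.0, -0.1, 0.4]
gripper_width: 0.995
```

Request:
carry_out(
  rows=[
    [[0,0,0,0.07,-0.99,0,85],[0,0,0,0.07,-0.99,0,85],[0,0,-0.07,0.07,-0.99,0,85],[0,0,0,0.07,-0.99,0,85],[0,0,0,0,0,-0.7,85]],
  ],
)

```text
time: 14.2
tool_pos: [0.6522, -0.2047, 0.2045]
tool_rot: [-0.704, 0.709, 0.029, -0.022]
contact_force: [1.7, 0.9, 0.4]
gripper_width: 0.994
```

Request:
carry_out(
  rows=[
    [[0,0,0,0,0,0,85]],
  ],
)

```text
time: 14.3
tool_pos: [0.6478, -0.1994, 0.195]
tool_rot: [0.707, -0.706, -0.024, 0.028]
contact_force: [0.3, 1.1, -1.1]
gripper_width: 0.993
```

```bash
python3 to.py .6495 -.2004 .1145 4.4
```

```text
t 14.3 pos [ 0.6478 -0.1994  0.195 ] psi 4.27 tooly [-0.0057  0.0019 -1.    ] F [ 0.3  1.1 -1.1] w 0.993 q [-0.41  0.26  1.57 -0.    1.32 -0.48]
turn units [-0.03 -0.08  0.03] shift units [ 0.04 -0.03 -2.01]
```

Request:
carry_out(
  rows=[
    [[0,-0.05,0,0.03,-0.03,-0.7,85],[0,0,0,0,0,-0.7,85],[0,0,0,0,0,-0.4,85],[0,0,0,0,0,-0.2,85],[0,0,0,0,0,0,85]],
  ],
)

```text
time: 14.8
tool_pos: [0.6506, -0.1993, 0.1185]
tool_rot: [-0.706, 0.707, 0.028, -0.026]
contact_force: [-0.5, 0.4, -0.5]
gripper_width: 0.996
```

```bash
python3 to.py .6495 -.2004 .1145 4.4; python3 - <<'E'
from h import *
cv2.imwrite("pics/s9.png",cv2.resize(grab_frame("scene")[60:220,220:420],None,fx=3,fy=3,interpolation=2))
E
```

```text
t 14.8 pos [ 0.6506 -0.1993  0.1185] psi 4.44 tooly [ 2.5e-03 -3.0e-04 -1.0e+00] F [-0.5  0.4 -0.5] w 0.996 q [-0.41  0.35  1.6   0.    1.19 -0.48]
turn units [ 0.    0.04 -0.01] shift units [-0.03 -0.03 -0.1 ]
```

View pics/s9.png

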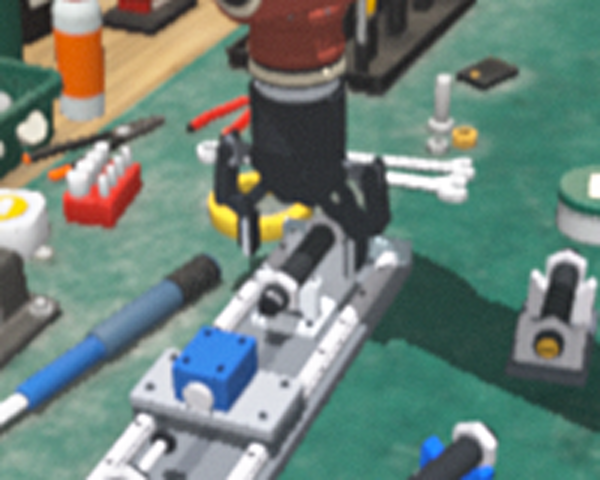

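Request:
carry_out(
  rows=[
    [[0,0,0,-0.03,-0.03,-0.07,50],[0,0,0,0,0,0,10],[0,0,0,0,0,0,10],[0,0,0,0,0,0,10],[0,0,0,0,0,0,10]],
  ],
)

```text
time: 15.35
tool_pos: [0.6501, -0.2014, 0.1176]
tool_rot: [-0.706, 0.707, 0.029, -0.025]
contact_force: [-1.6, -0.1, 2.5]
gripper_width: 0.276
```

Request:
carry_out(
  rows=[
    [[0,0,0,0,0,0,10],[0,0,0,0,0,0,10],[0,0,0,0,0,0,10]],
  ],
)

```text
time: 15.65
tool_pos: [0.6501, -0.2014, 0.1175]
tool_rot: [-0.706, 0.707, 0.029, -0.025]
contact_force: [-2.0, 0.5, 5.2]
gripper_width: 0.272
```

```bash
python3 to.py .435 .251 .2 5.3
```

```text
t 15.65 pos [ 0.6501 -0.2014  0.1175] psi 4.4 tooly [ 0.0049 -0.0016 -1.    ] F [-2.   0.5  5.2] w 0.272 q [-0.41  0.35  1.6   0.    1.19 -0.49]
turn units [0.02 0.07 0.23] shift units [-5.38 11.31  2.06]
```

Request:
carry_out(
  rows=[
    [[0,0,0,0,0,0.4,10],[0,0,0,0,0,0.8,10],[0,0,0,0,0,1,10],[0,0,0,0,0,0.8,10],[0,0,0,-0.447,0.938,0,10]],
  ],
)

```text
time: 16.15
tool_pos: [0.6354, -0.1675, 0.2444]
tool_rot: [-0.704, 0.709, 0.032, -0.02]
contact_force: [0.9, 1.9, -1.9]
gripper_width: 0.266
```

Request:
carry_out(
  rows=[
    [[0,0,0.03,-0.447,0.938,0,10],[0,0,0.03,-0.447,0.938,0,10],[0,0,0.03,-0.447,0.938,0,10],[0,0,0.03,-0.447,0.938,0,10],[0,0,0.03,-0.447,0.938,0,10]],
  ],
)

```text
time: 16.65
tool_pos: [0.5411, 0.0253, 0.2362]
tool_rot: [-0.706, 0.707, 0.032, -0.03]
contact_force: [0.5, -0.2, -2.1]
gripper_width: 0.266
```

Request:
carry_out(
  rows=[
    [[0,0,0.03,-0.447,0.938,0,10],[0,0,0.03,-0.447,0.938,0,10],[0,0,0,-0.447,0.938,0,10],[0,0,0,-0.447,0.938,0,10],[0,0,0,-0.447,0.938,0,10]],
  ],
)

```text
time: 17.15
tool_pos: [0.4517, 0.2127, 0.2364]
tool_rot: [-0.706, 0.707, 0.034, -0.031]
contact_force: [0.7, 1.0, -2.6]
gripper_width: 0.272
```

Request:
carry_out(
  rows=[
    [[0,0,0,-0.447,0.938,0,10],[0,0,0,0,0,0,10]],
  ],
)

```text
time: 17.35
tool_pos: [0.4326, 0.2523, 0.2363]
tool_rot: [0.706, -0.706, -0.035, 0.033]
contact_force: [-0.0, -0.5, -3.0]
gripper_width: 0.268
```

```bash
python3 to.py .4355 .249 .0995 5.3
```

```text
t 17.35 pos [0.4326 0.2523 0.2363] psi 5.57 tooly [ 2.6e-03  4.0e-04 -1.0e+00] F [-0.  -0.5 -3. ] w 0.268 q [ 0.38 -0.2   1.97 -0.    1.37  0.28]
turn units [-0.01  0.04 -0.07] shift units [ 0.07 -0.08 -3.42]
```

Request:
carry_out(
  rows=[
    [[0,0.04,-0.07,0.07,-0.08,-0.9,10],[0,0,0,0,0,-0.9,10],[0,0,0,0,0,-0.8,10],[0,0,0,0,0,-0.4,10],[0,0,0,0,0,0,10]],
  ],
)

```text
time: 17.85
tool_pos: [0.4357, 0.2443, 0.1131]
tool_rot: [-0.705, 0.708, 0.028, -0.032]
contact_force: [-0.9, 0.5, -3.4]
gripper_width: 0.273
```

```bash
python3 to.py .4355 .249 .0995 5.3
```

```text
t 17.85 pos [0.4357 0.2443 0.1131] psi 4.93 tooly [-0.0056 -0.0041 -1.    ] F [-0.9  0.5 -3.4] w 0.273 q [ 0.36 -0.04  2.05 -0.    1.14  0.28]
turn units [ 0.06 -0.08  0.09] shift units [-0.01  0.12 -0.34]
```

Request:
carry_out(
  rows=[
    [[0.06,-0.08,0.09,0,0.11,0,10],[0,0,0,0,0,0,10]],
  ],
)

```text
time: 18.05
tool_pos: [0.4392, 0.2508, 0.1186]
tool_rot: [0.708, -0.705, -0.037, 0.029]
contact_force: [1.4, 0.8, -3.5]
gripper_width: 0.277
```

```bash
python3 to.py .4355 .249 .0995 5.3; python3 - <<'E'
from h import *
cv2.imwrite("pics/s10.png",cv2.resize(grab_frame("scene")[200:400,200:460],None,fx=3,fy=3,interpolation=2)[:600])
E
```

```text
t 18.05 pos [0.4392 0.2508 0.1186] psi 5.33 tooly [ 0.0104  0.0046 -0.9999] F [ 1.4  0.8 -3.5] w 0.277 q [ 0.37 -0.04  2.04  0.    1.13  0.28]
turn units [-0.07  0.15 -0.01] shift units [-0.09 -0.04 -0.48]
```

View pics/s10.png

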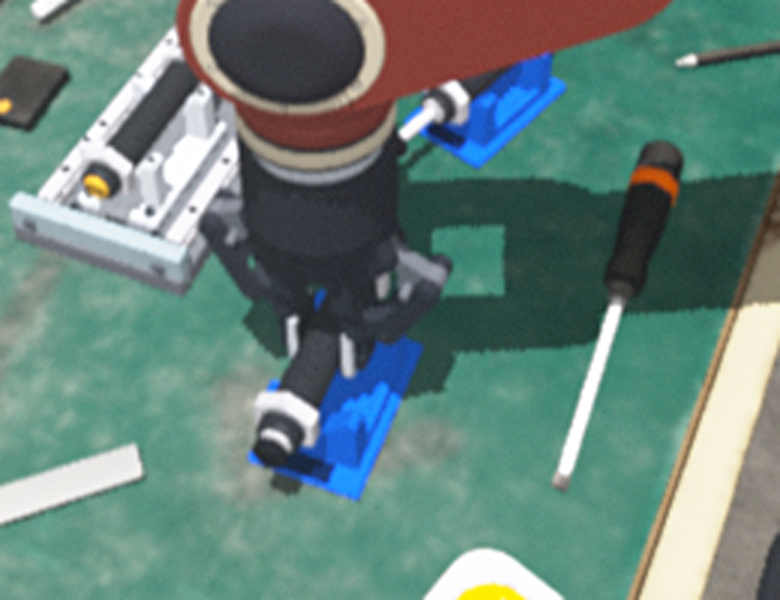

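Request:
carry_out(
  rows=[
    [[0,0,0,0,0,0,10],[0,0,0,0,0,0,10]],
  ],
)

```text
time: 18.3
tool_pos: [0.4386, 0.2504, 0.1177]
tool_rot: [0.707, -0.705, -0.036, 0.03]
contact_force: [-0.7, -0.9, -3.7]
gripper_width: 0.272
```

```bash
python3 to.py .4355 .249 .0995 5.3
```

```text
t 18.3 pos [0.4386 0.2504 0.1177] psi 5.32 tooly [ 0.0088  0.0037 -1.    ] F [-0.7 -0.9 -3.7] w 0.272 q [ 0.37 -0.04  2.04  0.    1.13  0.28]
turn units [-0.05  0.13 -0.01] shift units [-0.08 -0.04 -0.46]
```

Request:
carry_out(
  rows=[
    [[-0.05,0.1,0,-0.06,-0.04,-0.2,10],[0,0,0,0,0,-0.15,10],[0,0,0,0,0,-0.1,10],[0,0,0,0,0,0,10]],
  ],
)

```text
time: 18.7
tool_pos: [0.4362, 0.2486, 0.0995]
tool_rot: [-0.706, 0.707, 0.033, -0.033]
contact_force: [-1.2, -2.2, 5.2]
gripper_width: 0.27
```

```bash
python3 to.py .4355 .249 .0995 5.3
```

```text
t 18.7 pos [0.4362 0.2486 0.0995] psi 5.36 tooly [ 5.0e-04 -1.2e-03 -1.0e+00] F [-1.2 -2.2  5.2] w 0.27 q [ 0.37 -0.01  2.05 -0.    1.11  0.28]
turn units [ 0.02  0.01 -0.01] shift units [-0.02  0.01  0.  ]
```

Seated, with a light reaction force. I release.

Request:
carry_out(
  rows=[
    [[0,0,0,0,0,0,40],[0,0,0,0,0,0,85],[0,0,0,0,0,0,85],[0,0,0,0,0,0,85],[0,0,0,0,0,0,85]],
  ],
)

```text
time: 19.2
tool_pos: [0.4356, 0.2486, 0.0986]
tool_rot: [-0.706, 0.706, 0.033, -0.033]
contact_force: [0.6, 0.4, 1.0]
gripper_width: 0.996
```

Request:
carry_out(
  rows=[
    [[0,0,0,0,0,0.8,85],[0,0,0,0,0,1,85],[0,0,0,0,0,0.9,85],[0,0,0,0,0,0,85]],
  ],
)

```text
time: 19.6
tool_pos: [0.4387, 0.2498, 0.2133]
tool_rot: [0.708, -0.705, -0.037, 0.029]
contact_force: [0.1, -0.7, 0.2]
gripper_width: 0.993
```

```bash
python3 to.py .453 -.0114 .2 -14.65; python3 - <<'E'
from h import *
cv2.imwrite("pics/s11.png",cv2.resize(grab_frame("scene")[200:400,200:460],None,fx=3,fy=3,interpolation=2)[:600])
E
```

```text
t 19.6 pos [0.4387 0.2498 0.2133] psi 5.32 tooly [ 0.0113  0.0039 -0.9999] F [ 0.1 -0.7  0.2] w 0.993 q [ 0.37 -0.17  1.98 -0.    1.32  0.28]
turn units [-0.03  0.17 -4.99] shift units [ 0.36 -6.53 -0.33]
```

View pics/s11.png

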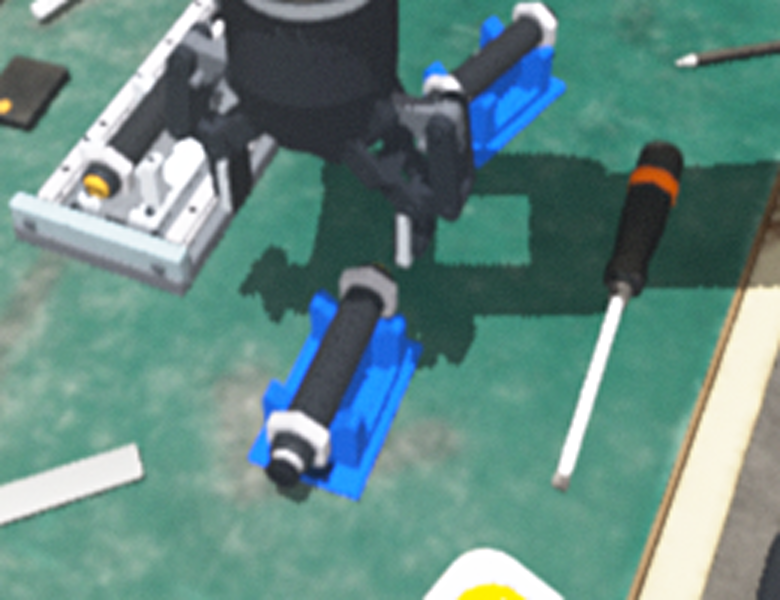

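View pics/o7.png

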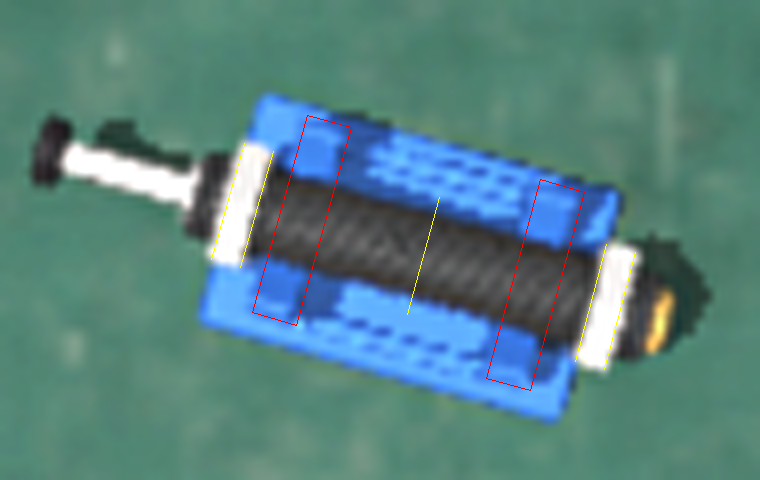

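Request:
carry_out(
  rows=[
    [[0,0,-0.72,0.05,-0.93,0,85],[0,0,-0.72,0.05,-0.93,0,85],[0,0,-0.71,0.05,-0.93,0,85],[0,0,-0.71,0.05,-0.93,0,85],[0,0,-0.71,0.05,-0.93,0,85]],
  ],
)

```text
time: 20.15
tool_pos: [0.4446, 0.0613, 0.2049]
tool_rot: [-0.705, 0.705, -0.057, 0.055]
contact_force: [1.6, 0.3, 0.3]
gripper_width: 0.994
```

Request:
carry_out(
  rows=[
    [[0,0,-0.71,0.05,-0.93,0,85],[0,0,-0.71,0.05,-0.93,-0.3,85],[0,0,0,0,0,-0.3,85],[0,0,0,0,0,0,85]],
  ],
)

```text
time: 20.55
tool_pos: [0.4477, -0.0118, 0.1792]
tool_rot: [0.701, -0.701, 0.093, -0.088]
contact_force: [-0.6, 0.9, -0.5]
gripper_width: 0.993
```

```bash
python3 to.py .453 -.0114 .097 -14.65
```

```text
t 20.55 pos [ 0.4477 -0.0118  0.1792] psi -14.74 tooly [-0.0063  0.0013 -1.    ] F [-0.6  0.9 -0.5] w 0.993 q [-0.19 -0.28  2.13  0.    1.29  0.06]
turn units [-0.02 -0.09  0.02] shift units [ 0.13  0.01 -2.06]
```

Request:
carry_out(
  rows=[
    [[0,-0.05,0,0.1,0,-0.6,85],[0,0,0,0,0,-0.7,85],[0,0,0,0,0,-0.4,85],[0,0,0,0,0,-0.2,85],[0,0,0,0,0,0,85]],
  ],
)

```text
time: 21.05
tool_pos: [0.4527, -0.0106, 0.1053]
tool_rot: [0.702, -0.701, 0.089, -0.09]
contact_force: [-1.2, 0.4, 0.1]
gripper_width: 0.994
```

```bash
python3 to.py .453 -.0114 .097 -14.65
```

```text
t 21.05 pos [ 0.4527 -0.0106  0.1053] psi -14.54 tooly [ 4.e-04  4.e-04 -1.e+00] F [-1.2  0.4  0.1] w 0.994 q [-0.19 -0.15  2.16  0.    1.13  0.07]
turn units [-0.01  0.01 -0.03] shift units [ 0.01 -0.02 -0.21]
```

Request:
carry_out(
  rows=[
    [[0,0,0,0,-0.02,-0.19,85],[0,0,0,0,0,0,50],[0,0,0,0,0,0,10],[0,0,0,0,0,0,10],[0,0,0,0,0,0,10]],
  ],
)

```text
time: 21.55
tool_pos: [0.454, -0.0127, 0.0996]
tool_rot: [-0.701, 0.701, -0.089, 0.092]
contact_force: [-0.2, -0.2, 0.4]
gripper_width: 0.327
```

Request:
carry_out(
  rows=[
    [[0,0,0,0,0,0,10],[0,0,0,0,0,0,10],[0,0,0,0,0,0,10],[0,0,0,0,0,0,10]],
  ],
)

```text
time: 21.95
tool_pos: [0.4534, -0.0125, 0.0998]
tool_rot: [0.701, -0.701, 0.09, -0.091]
contact_force: [-4.0, 0.7, 6.1]
gripper_width: 0.269
```

```bash
python3 to.py .6495 -.2004 .22 4.5
```

```text
t 21.95 pos [ 0.4534 -0.0125  0.0998] psi -14.65 tooly [ 1.8e-03 -1.0e-04 -1.0e+00] F [-4.   0.7  6.1] w 0.269 q [-0.19 -0.14  2.16  0.    1.11  0.06]
turn units [-0.    0.03  4.79] shift units [ 4.9  -4.7   3.01]
```

```bash
python3 - <<'E'
from ov import *
t=grab_frame("top"); cv2.imwrite("pics/t12.png",t)
EST["sr"]=(.6503,-.2004,94.5,.065); D.pop("sr")
draw("top",t,370,125,85,60,9,["sr"],"pics/o8.png")
E
```

```text
(no output)
```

View pics/o8.png

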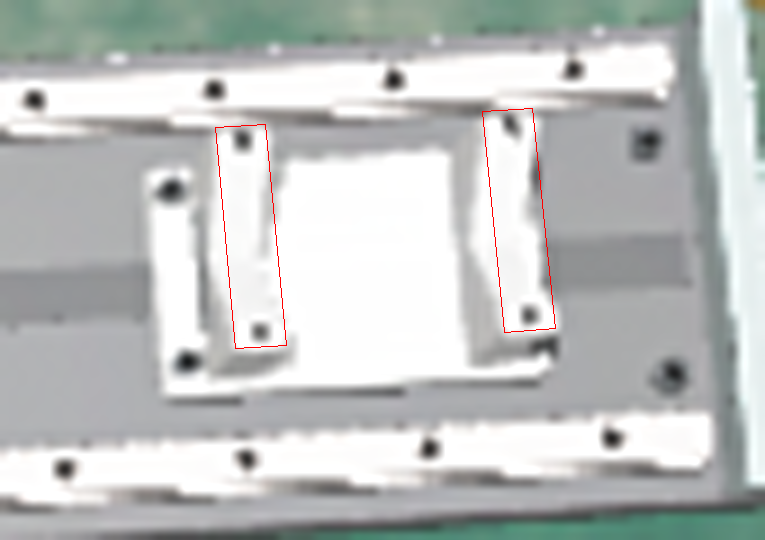

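Request:
carry_out(
  rows=[
    [[0,0,0,0,0,0.4,10],[0,0,0,0,0,0.9,10],[0,0,0,0,0,1,10],[0,0,0,0,0,1,10],[0,0,0.3,0.3,-0.3,0,10]],
  ],
)

```text
time: 22.5
tool_pos: [0.4679, -0.0245, 0.2376]
tool_rot: [-0.702, 0.702, -0.077, 0.087]
contact_force: [1.7, 0.6, -2.3]
gripper_width: 0.269
```

Request:
carry_out(
  rows=[
    [[0,0,0.89,0.8,-0.77,0,10],[0,0,0.89,0.8,-0.77,0,10],[0,0,0.89,0.8,-0.77,0,10],[0,0,0.89,0.8,-0.77,0,10],[0,0,0.89,0.8,-0.77,0,10]],
  ],
)

```text
time: 23.0
tool_pos: [0.6263, -0.1799, 0.2297]
tool_rot: [0.707, -0.706, -0.028, 0.027]
contact_force: [0.6, -0.2, -2.5]
gripper_width: 0.269
```

Request:
carry_out(
  rows=[
    [[0,0,0,0.62,-0.58,0,10],[0,0,0,0,0,0,10]],
  ],
)

```text
time: 23.2
tool_pos: [0.6519, -0.2048, 0.2293]
tool_rot: [0.707, -0.707, -0.027, 0.025]
contact_force: [0.3, -0.1, -3.1]
gripper_width: 0.273
```

```bash
python3 to.py .650 -.2015 .1175 4.4
```

```text
t 23.2 pos [ 0.6519 -0.2048  0.2293] psi 4.2 tooly [ 2.7e-03  3.0e-04 -1.0e+00] F [ 0.3 -0.1 -3.1] w 0.273 q [-0.41  0.24  1.53  0.    1.37 -0.49]
turn units [-0.    0.04  0.05] shift units [-0.05  0.08 -2.8 ]
```

Request:
carry_out(
  rows=[
    [[0,0,0.05,-0.05,0.08,-0.8,10],[0,0,0,0,0,-0.8,10],[0,0,0,0,0,-0.5,10],[0,0,0,0,0,-0.2,10],[0,0,0,0,0,0,10]],
  ],
)

```text
time: 23.7
tool_pos: [0.6471, -0.1978, 0.1369]
tool_rot: [0.707, -0.706, -0.028, 0.028]
contact_force: [0.3, -0.7, -3.6]
gripper_width: 0.27
```

```bash
python3 to.py .650 -.2015 .1175 4.4; python3 - <<'E'
from h import *
cv2.imwrite("pics/s13.png",cv2.resize(grab_frame("scene")[60:220,220:420],None,fx=3,fy=3,interpolation=2))
E
```

```text
t 23.7 pos [ 0.6471 -0.1978  0.1369] psi 4.56 tooly [-2.0e-04  2.4e-03 -1.0e+00] F [ 0.3 -0.7 -3.6] w 0.27 q [-0.41  0.32  1.6   0.    1.22 -0.49]
turn units [-0.03 -0.   -0.04] shift units [ 0.07 -0.09 -0.49]
```

View pics/s13.png

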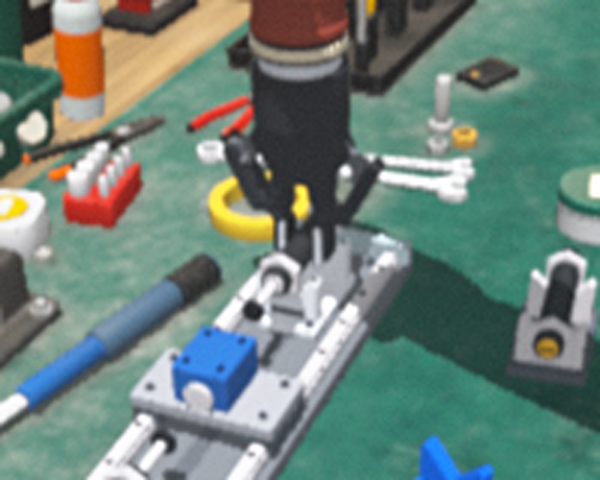

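Request:
carry_out(
  rows=[
    [[0,0,0,0.06,-0.08,-0.1,10],[0,0,0,0,0,-0.18,10],[0,0,0,0,0,-0.17,10],[0,0,0,0,0,0,10]],
  ],
)

```text
time: 24.15
tool_pos: [0.6501, -0.2015, 0.1197]
tool_rot: [0.707, -0.706, -0.029, 0.028]
contact_force: [-0.4, -0.4, -3.9]
gripper_width: 0.273
```

```bash
python3 to.py .650 -.2015 .1175 4.4
```

```text
t 24.15 pos [ 0.6501 -0.2015  0.1197] psi 4.55 tooly [ 0.0013  0.0017 -1.    ] F [-0.4 -0.4 -3.9] w 0.273 q [-0.41  0.34  1.6   0.    1.19 -0.49]
turn units [-0.02  0.02 -0.04] shift units [-0.    0.   -0.05]
```

Request:
carry_out(
  rows=[
    [[0,0,0,0,0,-0.06,10],[0,0,0,0,0,-0.03,10],[0,0,0,0,0,0,10]],
  ],
)

```text
time: 24.45
tool_pos: [0.6509, -0.2018, 0.1186]
tool_rot: [0.707, -0.706, -0.029, 0.027]
contact_force: [-4.2, 0.7, 4.1]
gripper_width: 0.272
```

```bash
python3 to.py .650 -.2015 .1175 4.4
```

```text
t 24.45 pos [ 0.6509 -0.2018  0.1186] psi 4.56 tooly [ 3.1e-03  8.0e-04 -1.0e+00] F [-4.2  0.7  4.1] w 0.272 q [-0.41  0.35  1.6   0.    1.19 -0.49]
turn units [-0.01  0.04 -0.04] shift units [-0.02  0.01 -0.03]
```

Touching one flank of the V. A small move in -x, then release; the V will centre it.

Request:
carry_out(
  rows=[
    [[0,0,0,-0.03,0,-0.02,10],[0,0,0,0,0,0,40],[0,0,0,0,0,0,85],[0,0,0,0,0,0,85],[0,0,0,0,0,0,85]],
  ],
)

```text
time: 24.95
tool_pos: [0.6498, -0.2019, 0.1166]
tool_rot: [0.707, -0.706, -0.029, 0.027]
contact_force: [0.2, 0.2, 0.0]
gripper_width: 0.932
```

Request:
carry_out(
  rows=[
    [[0,0,0,0,0,0,85],[0,0,0,0,0,0.8,85],[0,0,0,0,0,1,85],[0,0,0,0,0,0.9,85],[0,0,0,0,0,0,85]],
  ],
)

```text
time: 25.45
tool_pos: [0.6526, -0.203, 0.2328]
tool_rot: [-0.705, 0.708, 0.033, -0.023]
contact_force: [0.8, 0.3, 0.6]
gripper_width: 0.995
```

```bash
python3 to.py .442 -.255 .2 10.7; python3 - <<'E'
from h import *
cv2.imwrite("pics/s14.png",cv2.resize(grab_frame("scene")[60:220,220:420],None,fx=3,fy=3,interpolation=2))
E
```

```text
t 25.45 pos [ 0.6526 -0.203   0.2328] psi 4.56 tooly [ 0.0153 -0.0043 -0.9999] F [0.8 0.3 0.6] w 0.995 q [-0.41  0.23  1.54  0.    1.36 -0.49]
turn units [0.05 0.22 1.53] shift units [-5.27 -1.3  -0.82]
```

View pics/s14.png

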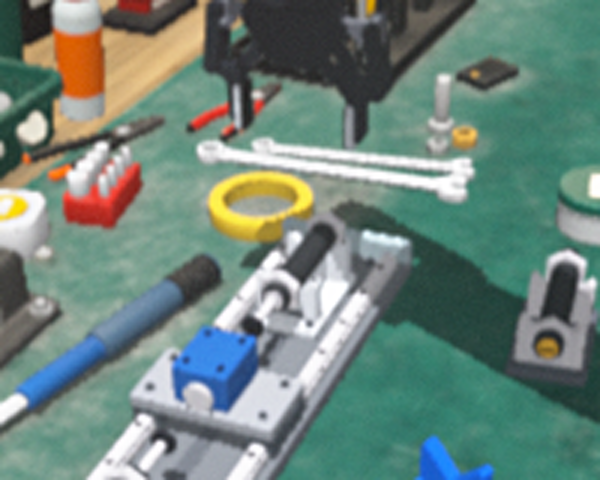

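Request:
carry_out(
  rows=[
    [[0,0,0.3,-0.87,-0.21,0,85],[0,0,0.3,-0.87,-0.21,0,85],[0,0,0.3,-0.87,-0.21,0,85],[0,0,0.3,-0.87,-0.21,0,85],[0,0,0.3,-0.87,-0.21,0,85]],
  ],
)

```text
time: 26.0
tool_pos: [0.4737, -0.2435, 0.2228]
tool_rot: [0.705, -0.703, -0.066, 0.065]
contact_force: [0.2, 0.1, 0.4]
gripper_width: 0.991
```

Request:
carry_out(
  rows=[
    [[0,0,0,-0.87,-0.21,-0.4,85],[0,0,0,0,0,-0.8,85],[0,0,0,0,0,-0.3,85],[0,0,0,0,0,0,85]],
  ],
)

```text
time: 26.4
tool_pos: [0.4394, -0.2509, 0.1614]
tool_rot: [0.706, -0.702, -0.065, 0.065]
contact_force: [0.3, 0.3, 0.8]
gripper_width: 0.994
```

```bash
python3 to.py .4425 -.2545 .098 10.7
```

```text
t 26.4 pos [ 0.4394 -0.2509  0.1614] psi 10.56 tooly [-0.0017  0.0053 -1.    ] F [0.3 0.3 0.8] w 0.994 q [-0.67 -0.1   2.01  0.    1.23 -0.85]
turn units [-0.08 -0.02  0.04] shift units [ 0.08 -0.09 -1.58]
```

Request:
carry_out(
  rows=[
    [[-0.05,0,0.03,0.07,-0.07,-0.5,85],[0,0,0,0,0,-0.5,85],[0,0,0,0,0,-0.35,85],[0,0,0,0,0,-0.2,85],[0,0,0,0,0,0,85]],
  ],
)

```text
time: 26.9
tool_pos: [0.4435, -0.2546, 0.1018]
tool_rot: [-0.704, 0.704, 0.067, -0.065]
contact_force: [0.3, -0.4, 0.0]
gripper_width: 0.995
```

```bash
python3 to.py .4425 -.2545 .098 10.7
```

```text
t 26.9 pos [ 0.4435 -0.2546  0.1018] psi 10.7 tooly [ 0.0018 -0.0011 -1.    ] F [ 0.3 -0.4  0. ] w 0.995 q [-0.67  0.    2.03  0.    1.11 -0.85]
turn units [ 0.02  0.03 -0.  ] shift units [-0.03  0.   -0.1 ]
```

Request:
carry_out(
  rows=[
    [[0,0,0,-0.02,0,-0.09,85],[0,0,0,0,0,0,50],[0,0,0,0,0,0,10],[0,0,0,0,0,0,10],[0,0,0,0,0,0,10]],
  ],
)

```text
time: 27.4
tool_pos: [0.443, -0.2552, 0.0996]
tool_rot: [-0.703, 0.705, 0.067, -0.064]
contact_force: [0.1, 0.8, 0.5]
gripper_width: 0.324
```

Request:
carry_out(
  rows=[
    [[0,0,0,0,0,0,10],[0,0,0,0,0,0,10],[0,0,0,0,0,0,10],[0,0,0,0,0,0,10]],
  ],
)

```text
time: 27.8
tool_pos: [0.4435, -0.2552, 0.0998]
tool_rot: [-0.703, 0.705, 0.067, -0.064]
contact_force: [1.9, 1.6, 4.1]
gripper_width: 0.271
```

```bash
python3 to.py .4535 -.0105 .22 -14.65
```

```text
t 27.8 pos [ 0.4435 -0.2552  0.0998] psi 10.68 tooly [ 0.0051 -0.003  -1.    ] F [1.9 1.6 4.1] w 0.271 q [-0.67  0.    2.03  0.    1.1  -0.85]
turn units [ 0.06  0.06 -6.33] shift units [0.25 6.12 3.01]
```

Request:
carry_out(
  rows=[
    [[0,0,0,0,0,0.4,10],[0,0,0,0,0,0.8,10],[0,0,0,0,0,1,10],[0,0,0,0,0,0.6,10],[0,0,-0.5,0,0.4,0,10]],
  ],
)

```text
time: 28.3
tool_pos: [0.4438, -0.2411, 0.2149]
tool_rot: [-0.702, 0.708, 0.055, -0.05]
contact_force: [0.7, 0.1, -2.8]
gripper_width: 0.273
```

Request:
carry_out(
  rows=[
    [[0,0,-0.97,0.04,0.95,0,10],[0,0,-0.97,0.04,0.95,0,10],[0,0,-0.97,0.04,0.95,0,10],[0,0,-0.97,0.04,0.95,0,10],[0,0,-0.97,0.04,0.95,0,10]],
  ],
)

```text
time: 28.8
tool_pos: [0.4494, -0.0476, 0.2093]
tool_rot: [-0.703, 0.705, -0.068, 0.067]
contact_force: [0.4, 0.6, -1.7]
gripper_width: 0.266
```

Request:
carry_out(
  rows=[
    [[0,0,-0.97,0.04,0.95,0,10],[0,0,0,0,0,0,10]],
  ],
)

```text
time: 29.0
tool_pos: [0.4509, -0.0077, 0.2091]
tool_rot: [-0.701, 0.702, -0.089, 0.088]
contact_force: [0.2, -0.7, -2.9]
gripper_width: 0.274
```

```bash
python3 to.py .4535 -.0113 .0995 -14.65
```

```text
t 29.0 pos [ 0.4509 -0.0077  0.2091] psi -14.35 tooly [-0.0021 -0.0023 -1.    ] F [ 0.2 -0.7 -2.9] w 0.274 q [-0.18 -0.31  2.1  -0.    1.35  0.07]
turn units [ 0.03 -0.03 -0.07] shift units [ 0.07 -0.09 -2.74]
```

Request:
carry_out(
  rows=[
    [[0,0,-0.06,0.06,-0.07,-0.7,10],[0,0,0,0,0,-0.7,10],[0,0,0,0,0,-0.5,10],[0,0,0,0,0,-0.3,10],[0,0,0,0,0,0,10]],
  ],
)

```text
time: 29.5
tool_pos: [0.4528, -0.0141, 0.1203]
tool_rot: [-0.7, 0.702, -0.093, 0.09]
contact_force: [-0.5, -0.4, -2.0]
gripper_width: 0.265
```

```bash
python3 to.py .4535 -.0113 .0995 -14.65; python3 - <<'E'
from h import *
cv2.imwrite("pics/s15.png",cv2.resize(grab_frame("scene")[130:290,260:460],None,fx=3,fy=3,interpolation=2))
E
```

```text
t 29.5 pos [ 0.4528 -0.0141  0.1203] psi -14.86 tooly [-0.004 -0.003 -1.   ] F [-0.5 -0.4 -2. ] w 0.265 q [-0.19 -0.17  2.15 -0.    1.16  0.07]
turn units [ 0.04 -0.06  0.05] shift units [ 0.02  0.07 -0.52]
```

View pics/s15.png

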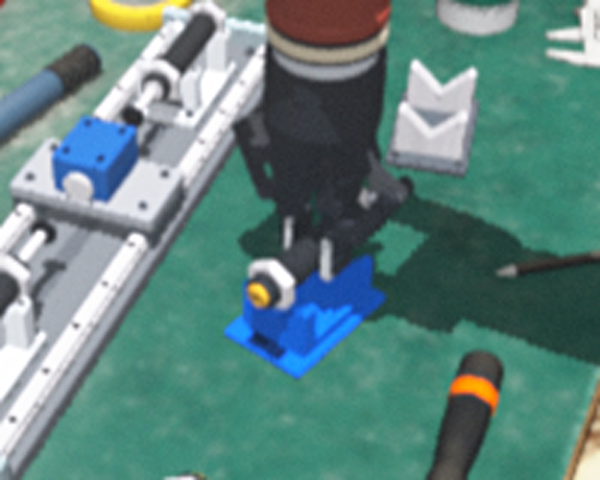

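Request:
carry_out(
  rows=[
    [[0,0,0.04,0.02,0.06,-0.15,10],[0,0,0,0,0,-0.15,10],[0,0,0,0,0,-0.15,10],[0,0,0,0,0,0,10]],
  ],
)

```text
time: 29.95
tool_pos: [0.4551, -0.0113, 0.1043]
tool_rot: [-0.7, 0.702, -0.09, 0.091]
contact_force: [-0.5, 0.6, -3.2]
gripper_width: 0.268
```

```bash
python3 to.py .4535 -.0113 .0995 -14.65
```

```text
t 29.95 pos [ 0.4551 -0.0113  0.1043] psi -14.67 tooly [ 5.0e-04 -3.4e-03 -1.0e+00] F [-0.5  0.6 -3.2] w 0.268 q [-0.19 -0.14  2.16 -0.    1.12  0.07]
turn units [0.05 0.01 0.01] shift units [-0.04 -0.   -0.12]
```

Request:
carry_out(
  rows=[
    [[0,0,0,-0.03,0,-0.08,10],[0,0,0,0,0,-0.05,10],[0,0,0,0,0,0,10]],
  ],
)

```text
time: 30.25
tool_pos: [0.4544, -0.0114, 0.1005]
tool_rot: [-0.7, 0.702, -0.09, 0.091]
contact_force: [-3.5, 0.6, 3.4]
gripper_width: 0.271
```

```bash
python3 to.py .4535 -.0113 .0995 -14.65
```

```text
t 30.25 pos [ 0.4544 -0.0114  0.1005] psi -14.68 tooly [ 0.0011 -0.0035 -1.    ] F [-3.5  0.6  3.4] w 0.271 q [-0.19 -0.14  2.16 -0.    1.12  0.07]
turn units [0.05 0.02 0.01] shift units [-0.02  0.   -0.03]
```

Request:
carry_out(
  rows=[
    [[0,0,0,-0.03,0,-0.02,10],[0,0,0,0,0,0,40],[0,0,0,0,0,0,85],[0,0,0,0,0,0,85],[0,0,0,0,0,0,85]],
  ],
)

```text
time: 30.75
tool_pos: [0.4533, -0.0115, 0.0991]
tool_rot: [-0.7, 0.703, -0.089, 0.091]
contact_force: [-0.2, -0.8, 0.1]
gripper_width: 0.928
```

Request:
carry_out(
  rows=[
    [[0,0,0,0,0,0,85],[0,0,0,0,0,0.8,85],[0,0,0,0,0,1,85],[0,0,0,0,0,1,85],[0,0,0,0,0,1,85]],
  ],
)

```text
time: 31.25
tool_pos: [0.453, -0.0113, 0.2525]
tool_rot: [-0.7, 0.702, -0.089, 0.091]
contact_force: [0.6, -0.8, 0.6]
gripper_width: 0.992
```

Request:
carry_out(
  rows=[
    [[0,0,0,0,-1,0,85],[0,0,0,0,-1,0,85],[0,0,0,0,-1,0,85],[0,0,0,0,-1,0,85],[0,0,0,0,-1,0,85]],
  ],
)

```text
time: 31.75
tool_pos: [0.453, -0.213, 0.2512]
tool_rot: [-0.7, 0.703, -0.089, 0.091]
contact_force: [0.5, -0.2, 0.2]
gripper_width: 0.993
```

Request:
carry_out(
  rows=[
    [[0,0,0,0,-1,0,85],[0,0,0,0,-1,0,85],[0,0,0,0,-1,0,85],[0,0,0,0,-1,0,85],[0,0,0,0,-1,0,85]],
  ],
)

```text
time: 32.25
tool_pos: [0.453, -0.4131, 0.2508]
tool_rot: [-0.7, 0.702, -0.09, 0.091]
contact_force: [1.1, 0.0, 0.5]
gripper_width: 0.994
```

```bash
python3 - <<'E'
from h import *
s=grab_frame("scene");t=grab_frame("top")
cv2.imwrite("pics/sF.png",cv2.resize(s[120:370,200:460],None,fx=2.4,fy=2.4,interpolation=2))
cv2.imwrite("pics/tF.png",cv2.resize(t[120:280,150:470],None,fx=2.5,fy=2.5,interpolation=2))
print(state()["time"],state()["tool_pos"])
E
```

```text
32.35 [ 0.45256096 -0.41535905  0.25074434]
```

View pics/sF.png

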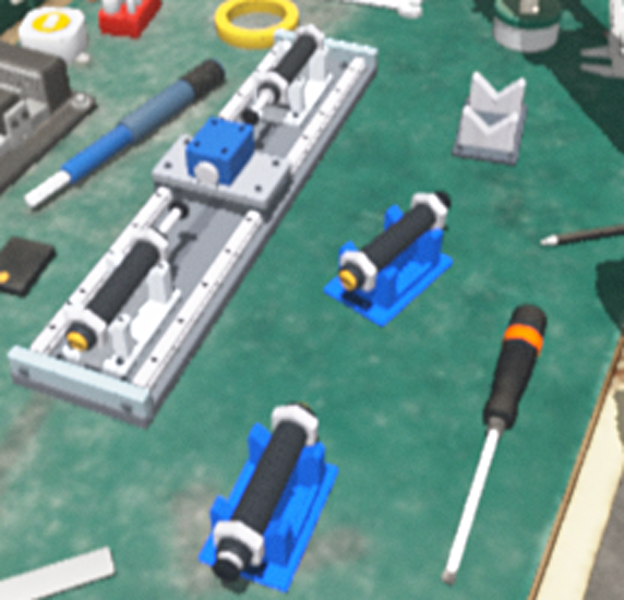

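View pics/tF.png

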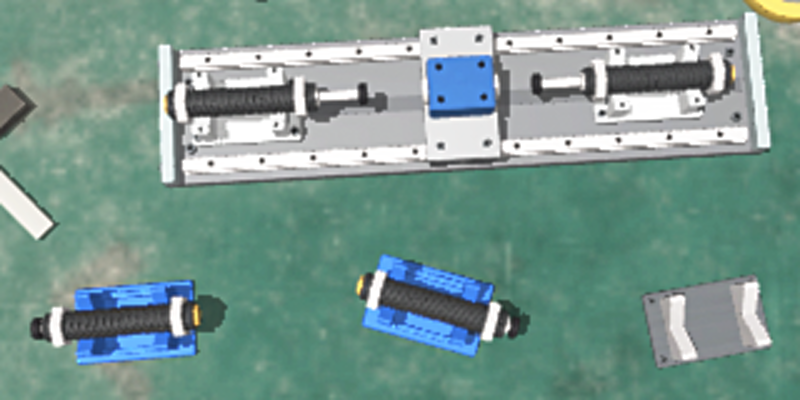

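```bash
python3 - <<'E'
from ov import *
t=grab_frame("top")
EST.update(sl=(.6245,.157,-85.5,.065),sr=(.6503,-.2004,94.4,.065),ca=(.454,-.010,75.35,.047),cb=(.4354,.2501,-84.66,.047)); D.clear()
L=[]
for k,x,y in(("sl",210,135),("sr",370,125),("cb",160,220),("ca",285,212)):
    draw("top",t,x,y,80,60,5,[k],"pics/x.png"); L.append(cv2.imread("pics/x.png"))
cv2.imwrite("pics/oF.png",np.vstack([np.hstack(L[:2]),np.hstack(L[2:])]))
E
```

```text
(no output)
```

View pics/oF.png

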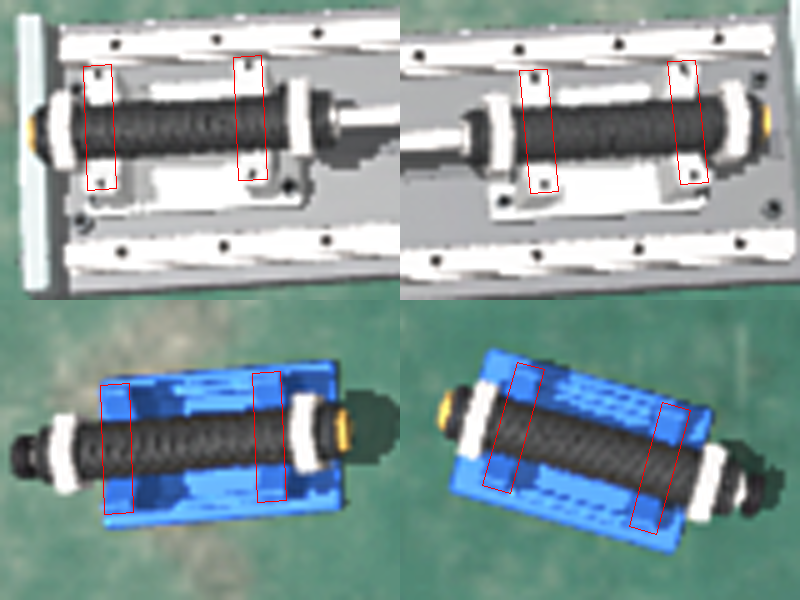

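```bash
python3 - <<'E'
from h import *
s=grab_frame("scene");t=grab_frame("top")
cv2.imwrite("pics/z.png",np.hstack([cv2.resize(s[280:370,275:345],(420,540),interpolation=2),cv2.resize(t[222:274,160:195+5],(372,540),interpolation=2)*0+cv2.resize(t[222:274,210:246],(372,540),interpolation=2)]))
E
```

```text
(no output)
```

View pics/z.png

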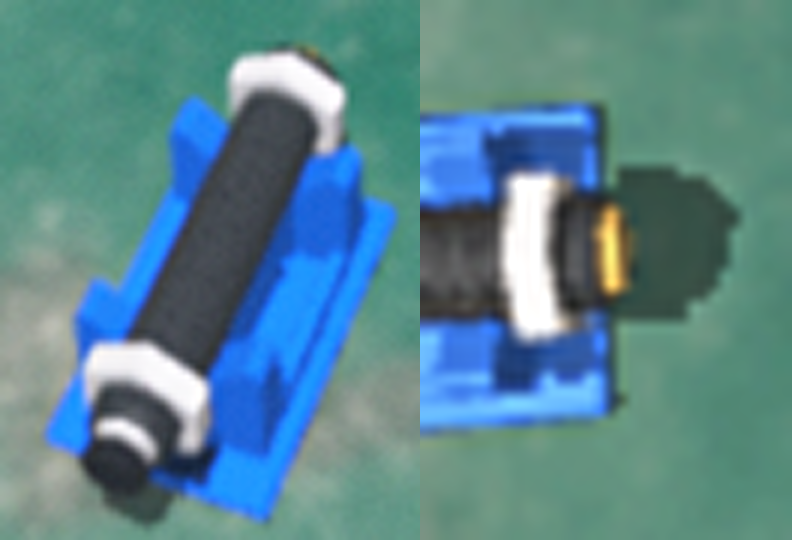

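```bash
python3 - <<'E'
from h import *
for n,o,pts,z,c in [("cb",(160,220,5),[(64,154),(305,132)],.042,(.4354,.2501)),("ca",(285,212,5),[(76,120),(308,182)],.042,(.454,-.010)),
 ("sl",(210,135,5),[(61,129),(300,117)],.060,(.6245,.157)),("sr",(370,125,5),[(338-240+1,134),(336,118)],.060,(.6503,-.2004))]:
    P=p2w("top",cr(*o,pts),z); d=P[1]-P[0]; L=np.linalg.norm(d[:2]); m=P.mean(0)
    e=(m[:2]-c); print(n,m.round(4),"len",L.round(4),"axial err",(e@d[:2]/L).round(4),"lat",(np.cross(d[:2]/L,e)).round(4))
E
```

```text
cb [0.4352 0.255  0.042 ] len 0.1019 axial err -0.0049 lat 0.0003
ca [ 0.4526 -0.0124  0.042 ] len 0.102 axial err 0.0027 lat -0.0008
sl [0.6253 0.1554 0.06  ] len 0.1022 axial err 0.0016 lat 0.0007
sr [ 0.6517 -0.2035  0.06  ] len 0.1026 axial err 0.0032 lat 0.0012<stdin>:5: DeprecationWarning: Arrays of 2-dimensional vectors are deprecated. Use arrays of 3-dimensional vectors instead. (deprecated in NumPy 2.0)
```

```bash
python3 -c "
from plant import *
print(state()['time'],state()['contact_force']); print(job_done())"
```

```text
32.5 [-0.15862517  0.84796298  0.07383747]
the job is handed in; nothing more can be done
None
```

The swap is done and handed in at about 32.5 s. Each end stop has a good damper with its rod towards the carriage, both worn ones are in the blue cradles, and the V-block is empty.

**Moves:**
1. worn_left went to the V-block.
2. good_b went to the left stop.
3. worn_right went to cradle_b.
4. good_a went to the right stop.
5. worn_left went from the V-block to cradle_a.

**Last checks:**
- Both cameras showed all four dampers lying down in their V's with the locknuts outside the yokes.
- In the top view each damper was within 1.2 mm of its V line sideways. Along the V, offsets were 1.6 mm (left stop), 3.2 mm (right stop), 2.7 mm (cradle_a) and 4.9 mm (cradle_b), against about 8 mm of play.
- cradle_b is the tightest: about 3 mm is left between one nut and its yoke.
- The gripper was open and clear at hand-in, with no load on the wrist. The highest force I read during the job was about 12 N.

**Disagreements:** the tool sometimes stopped 3 to 5 mm from where it was sent, so I corrected it before each release. The scene camera was a few pixels off my model, so I relied on the top camera for positions. The measured distance between nut centres came out about 2 mm over the nominal 100 mm, which I put down to reading error.

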